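# Turn the tea coasters and set out the cups

### The arm

A 6-joint arm with a two-finger parallel gripper is mounted at the origin on the work surface. World frame = base frame: x ahead of the robot, y to its left, z up, the work surface at z = 0. Lengths are in m, angles in rad, forces in N, time in s.
With the tool pointing down it reaches from about 0.3 to 0.875 m from the base axis. Payload 4.2 kg.
Tool frame: the origin (TCP) lies midway between the tips of the shut fingers; the grasp point (between the pads) lies robot.grasp_offset behind it (robot.grasp_offset is the distance from the TCP to the grasp point, in m); z points along the fingers, y is the line along which they close (so a half turn about z gives the same grasp; the last joint's range is limited). The gripper opens to 85 mm and grips with 20 to 120 N. Pads are 22 mm wide; open, the fingers measure 114 mm over their backs; the gripper's body (76 mm by 85 mm) begins 54 mm behind the grasp point. The pads swing forward as they close: fully open they stand 13 mm farther back than shut.
Start: joints at [1.21, 0.32, 1.565, -0, 1.257, -0.02], TCP at [0.192, 0.542, 0.231] pointing down, gripper open.
Joint ranges: [-3.11, 3.11], [-0.84, 2.01], [0.21, 2.61], [-1.34, 4.49], [0.05, 2.63], [-2.56, 2.56]. Speed limits (rad/s): [2.57, 2.57, 3.14, 3.14, 3.14, 3.14].

### API

Orientations are given as a rotation vector (axis times angle).
In Python, from workcell import robot gives the robot as it stands.
- The arm moves only by the tool jog_arm, never from a script. Its argument "steps" is a list of rows, each an object of numbers: "wx", "wy", "wz": the turn, a rotation vector about the world's x, y, z in degrees; "tx", "ty", "tz": the shift along the world's x, y, z in mm; "hand": the closure in counts, from 0 (fully open) to 255 (shut). In form: [{"wx": .., "wy": .., "wz": .., "tx": .., "ty": .., "tz": .., "hand": ..}, ...]. A call has 1 to 10 rows; each row is the pose to reach, as a shift and turn from the pose commanded when the call began; what a row does not reach only later rows make up. A row lasts 1/10 s, in which the tool goes at most 50 mm and 8.59 degrees, less where a joint would pass 70% of its speed; a pose out of reach is approached as far as the arm can. A call with a gripper value outside its range is refused whole. The fingers move at their own pace and stop on an object; "squeeze" is the grip in N (left out, the last holds). Time passes only in rows, so rows that repeat a pose let the fingers close. It gives the time, the measured TCP pose, the force, the opening and the grip force at its end, in the units of the state.
- robot.get_state(): the state, without advancing time (a new reading comes with each control period).
- robot.capture(name): name is "side" or "top"; returns the picture (400x640x3 uint8, blue, green, red); there is no depth.
- robot.camera_params(name): a dict with "K" (3x3 intrinsics, pixels), "pose" (4x4, takes a point from camera to world coordinates). Camera axes: x right, y down, z forward; pixel columns grow to the right and rows downward; lengths in m; the calibration is good to about 2 mm. A picture is of the moment at which its call begins. camera_params takes no time and is no camera call.
- robot.finish_job(): hands the job in; it is judged then, once.
The state is a dict: "clock": time; "joint_positions": joint angles; "qvel": joint speeds; "effort": joint torques, N m; "ee_pos": TCP position; "tool_rot": TCP orientation; "force": force on the tool from outside, world axes, zero at the start; "moment": the same for the moment, N m; "gripper_width": finger opening in m; "gripper_force": force on a finger pad.
Only numpy, scipy, OpenCV 4.12 (cv2) and the standard library are available. Lean on these libraries where they do the work, as an engineer would, in place of code of your own. Each camera call takes 0.05 s, during which the arm holds its last target. There are 200 camera calls.

### The job

The wooden coasters lie dish side down on the low levels of their bamboo stands: take the spatula and flip each coaster over with it, so that it lies flat, dish side up, on the high level of its own stand, without your fingers ever touching a coaster. When all are turned, lay the spatula back home in its rest, and then seat one tea cup upright and fully home in the dish of each coaster. A spare cup may stay where it is; leave everything else alone.

Things in the scene. Friction and masses are not known exactly. Their poses are not given: they have to be found in the camera images.
- stand1: left bamboo stand, fixed. mm; origin on table at foot of its step, x away from robot, y left, z up; x -43..46. Low level: 2 slats along x, tops z 22, y -13..-1 and -71..-59; between them a channel down to the table, open at near end, shut at far end by a bar x 39..46, z to 32. High level: flat block y 0..90, top z 28 (a step of 6 mm up at y 0)
- coaster1: coaster of stand1 (None if absent): loose dark wood, 70 x 70 x 13 mm, 80 g; round dish in one face: mouth 50 wide, 45 deg sides, floor 38 wide, 7 deep. Origin: centre of the dish face; z from dish face to plain back: up at the start (dish down on the slats, square to the stand, centre at stand y -37), down when turned. Turned, on the high level: origin 41 mm above table
- stand2: middle bamboo stand, fixed. mm; origin on table at foot of its step, x away from robot, y left, z up; x -43..46. Low level: 2 slats along x, tops z 22, y -13..-1 and -71..-59; between them a channel down to the table, open at near end, shut at far end by a bar x 39..46, z to 32. High level: flat block y 0..90, top z 28 (a step of 6 mm up at y 0)
- coaster2: coaster of stand2 (None if absent): loose dark wood, 70 x 70 x 13 mm, 80 g; round dish in one face: mouth 50 wide, 45 deg sides, floor 38 wide, 7 deep. Origin: centre of the dish face; z from dish face to plain back: up at the start (dish down on the slats, square to the stand, centre at stand y -37), down when turned. Turned, on the high level: origin 41 mm above table
- stand3: right bamboo stand, fixed. mm; origin on table at foot of its step, x away from robot, y left, z up; x -43..46. Low level: 2 slats along x, tops z 22, y -13..-1 and -71..-59; between them a channel down to the table, open at near end, shut at far end by a bar x 39..46, z to 32. High level: flat block y 0..90, top z 28 (a step of 6 mm up at y 0)
- coaster3: coaster of stand3 (None if absent): loose dark wood, 70 x 70 x 13 mm, 80 g; round dish in one face: mouth 50 wide, 45 deg sides, floor 38 wide, 7 deep. Origin: centre of the dish face; z from dish face to plain back: up at the start (dish down on the slats, square to the stand, centre at stand y -37), down when turned. Turned, on the high level: origin 41 mm above table
- cup1: loose white ceramic cup without handle, 62 mm across, 58 high, open top, wall 3, 130 g, low centre of mass; base is a 45 degree cone (58 across at 12 mm up) down to a flat foot 34 across. Origin: centre of the foot's underside, z up. Stands on the table at the start; fully seated, its foot is about 7 mm below a dish's mouth. The three are alike
- cup2: loose white ceramic cup without handle, 62 mm across, 58 high, open top, wall 3, 130 g, low centre of mass; base is a 45 degree cone (58 across at 12 mm up) down to a flat foot 34 across. Origin: centre of the foot's underside, z up. Stands on the table at the start; fully seated, its foot is about 7 mm below a dish's mouth. The three are alike
- cup3: loose white ceramic cup without handle, 62 mm across, 58 high, open top, wall 3, 130 g, low centre of mass; base is a 45 degree cone (58 across at 12 mm up) down to a flat foot 34 across. Origin: centre of the foot's underside, z up. Stands on the table at the start; fully seated, its foot is about 7 mm below a dish's mouth. The three are alike
- spatula: loose cranked spatula, 140 g, mm: flat steel blade 72 (x) by 36 (y) by 3; origin: centre of blade's underside, x to blade tip, z up. Thin neck (8) rises from x -36, z 3 to x -68, z 68; then a round level handle, 22 thick, at z 68 from x -59 to -183. Starts lying in its rest
- spatula_grip (a point): point on the handle's centre line of the spatula, at x = -104, y = 0, z = 68 mm of the spatula's frame, a good place to grip; its axes are the spatula's
- rest: fixed bamboo rest behind the stands, mm; origin on the table under the blade's centre, axes as the spatula's when it is home (origin 20 above this one). Pad 50 x 50, 20 high, carries the blade; fork at x -152 (16 thick along x) carries the handle: notch floor 77 up, notch 32 wide, prongs to 95
- rest_pad (a point): centre of the top of the rest's pad, 20 mm above the rest's origin, where the spatula's origin lies when it is home
- mug: clear plastic mug, 76 mm across, 90 mm high, loose; a bystander, to be left alone. Origin: centre of its underside
- sugar: blue ceramic sugar bowl with lid, 86 mm across, 90 mm high, loose; a bystander, to be left alone. Origin: centre of its underside
- jar: glass jar, 80 mm across, 110 mm high, loose; a bystander, to be left alone. Origin: centre of its underside
- syrup: amber syrup bottle, 60 mm across, 200 mm high, loose; a bystander, to be left alone. Origin: centre of its underside

How it is judged:
On the way, in this order (a step that is already met when the one before it is completed fails the run):
1. every coaster lies flat, dish side up, on the high level of its stand (angle between each of coaster1, coaster2, coaster3's own z axis and vertical above 3 rad and y of coaster1 in the frame of stand1 between 0.012 and 0.065 m and x of coaster1 in the frame of stand1 between -0.025 and 0.025 m and z of coaster1 in the frame of stand1 between 0.036 and 0.046 m and y of coaster2 in the frame of stand2 between 0.012 and 0.065 m and x of coaster2 in the frame of stand2 between -0.025 and 0.025 m and z of coaster2 in the frame of stand2 between 0.036 and 0.046 m and y of coaster3 in the frame of stand3 between 0.012 and 0.065 m and x of coaster3 in the frame of stand3 between -0.025 and 0.025 m and z of coaster3 in the frame of stand3 between 0.036 and 0.046 m), for 0.3 s.
2. the spatula lies home in its rest, let go (distance between spatula and rest_pad below 0.025 m and angle between spatula's own z axis and vertical below 0.15 rad and angle between the x axis of spatula and the x axis of rest, either way round below 0.2 rad and contact force between the fingers and spatula below 0.1 N and linear speed of spatula below 0.03 m/s), for 0.3 s.
At the end, for the whole second after the job is handed in: Each coaster lies flat (0.14 rad), dish up, on its high level, centre 12 to 65 mm past the step, within 25 mm of mid x; in each a cup stands upright (0.12 rad), centred within 5 mm, foot 4.5 to 10 mm deep, at rest; spatula let go at home within 25 mm, level 0.15, yaw 0.2 rad (all of step 1 and all of step 2 and ((horizontal distance between cup1 and coaster1 below 0.005 m and z of cup1 in the frame of coaster1 between 0.0045 and 0.01 m and angle between cup1's own z axis and vertical below 0.12 rad and linear speed of cup1 below 0.03 m/s) or (horizontal distance between cup2 and coaster1 below 0.005 m and z of cup2 in the frame of coaster1 between 0.0045 and 0.01 m and angle between cup2's own z axis and vertical below 0.12 rad and linear speed of cup2 below 0.03 m/s) or (horizontal distance between cup3 and coaster1 below 0.005 m and z of cup3 in the frame of coaster1 between 0.0045 and 0.01 m and angle between cup3's own z axis and vertical below 0.12 rad and linear speed of cup3 below 0.03 m/s)) and ((horizontal distance between cup1 and coaster2 below 0.005 m and z of cup1 in the frame of coaster2 between 0.0045 and 0.01 m and angle between cup1's own z axis and vertical below 0.12 rad and linear speed of cup1 below 0.03 m/s) or (horizontal distance between cup2 and coaster2 below 0.005 m and z of cup2 in the frame of coaster2 between 0.0045 and 0.01 m and angle between cup2's own z axis and vertical below 0.12 rad and linear speed of cup2 below 0.03 m/s) or (horizontal distance between cup3 and coaster2 below 0.005 m and z of cup3 in the frame of coaster2 between 0.0045 and 0.01 m and angle between cup3's own z axis and vertical below 0.12 rad and linear speed of cup3 below 0.03 m/s)) and ((horizontal distance between cup1 and coaster3 below 0.005 m and z of cup1 in the frame of coaster3 between 0.0045 and 0.01 m and angle between cup1's own z axis and vertical below 0.12 rad and linear speed of cup1 below 0.03 m/s) or (horizontal distance between cup2 and coaster3 below 0.005 m and z of cup2 in the frame of coaster3 between 0.0045 and 0.01 m and angle between cup2's own z axis and vertical below 0.12 rad and linear speed of cup2 below 0.03 m/s) or (horizontal distance between cup3 and coaster3 below 0.005 m and z of cup3 in the frame of coaster3 between 0.0045 and 0.01 m and angle between cup3's own z axis and vertical below 0.12 rad and linear speed of cup3 below 0.03 m/s))); the robot touches nothing.
It fails at once if the fingers touch a coaster (contact force between the fingers and coaster1 above 0.5 N or contact force between the fingers and coaster2 above 0.5 N or contact force between the fingers and coaster3 above 0.5 N).
It fails at once if a bystander is pushed away or tipped (distance of any of mug, sugar, jar, syrup from where it was at the start of the episode above 0.03 m or angle between any of mug, sugar, jar, syrup's own z axis and vertical above 0.3 rad).
Of coaster1, coaster2, coaster3 only 2 to 3 are there at a start; the rules pass over those that are not, and their reading is None.
At some moment in a run one of cup1, cup2, cup3 may be knocked a few centimetres aside while the robot is not near it.
It also fails if it takes over 210 s, if anything falls off the work surface, if the arm or the gripper's body presses on something with over 40 N, if the wrist force passes 120 N, or if a joint passes its speed limit or range.

## Working session

There is one attempt and no reset: what is moved stays moved. The work goes in short steps, Python scripts to look and compute and a tool call to move; the robot and the scene stay as the last step left them, time stands still between calls to the robot, and variables do not carry over. Pictures are saved under pics/ and viewed, at most 14 in all, crops included, and the job is handed in when it is done.

Besides the shell and the picture viewer there is one more tool, called after ">>>" by a JSON object that holds its "api" and its "payload". jog_arm: Moves the arm, as the interface text tells. Its arguments: {"type":"object","properties":{"steps":{"type":"array","items":{"type":"object","properties":{"wx":{"type":"number"},"wy":{"type":"number"},"wz":{"type":"number"},"tx":{"type":"number"},"ty":{"type":"number"},"tz":{"type":"number"},"hand":{"type":"number"}}}},"squeeze":{"type":"number"}},"required":["steps"]}

```bash
mkdir -p pics; ls; cat > h.py <<'E'
import numpy as np, cv2
from scipy.spatial.transform import Rotation as R
from workcell import robot
def snap(n,f):
    im=np.array(robot.capture(n)); cv2.imwrite(f'pics/{f}.png',im); return im
def ray(n,uv):
    c=robot.camera_params(n); K=np.array(c['K']);T=np.array(c['pose'])
    d=T[:3,:3]@np.linalg.solve(K,np.array([uv[0],uv[1],1.])); return T[:3,3],d
def onz(n,uv,z):
    o,d=ray(n,uv); return o+d*(z-o[2])/d[2]
def proj(n,p):
    c=robot.camera_params(n); K=np.array(c['K']);T=np.array(c['pose'])
    q=K@(T[:3,:3].T@(np.array(p)-T[:3,3])); return q[:2]/q[2]
E
python3 - <<'E'
from h import *
np.set_printoptions(precision=3,suppress=True)
for n in('top','side'):
    im=snap(n,n+'0'); c=robot.camera_params(n); print(n,np.array(c['K']),np.array(c['pose']))
print(robot.get_state(), robot.grasp_offset)
E
```

```text
pics
top [[429.023   0.    328.088]
 [  0.    429.023 197.359]
 [  0.      0.      1.   ]] [[-0.008 -0.997  0.082  0.462]
 [-1.     0.009  0.01   0.02 ]
 [-0.01  -0.082 -0.997  1.401]
 [ 0.     0.     0.     1.   ]]
side [[506.668   0.    313.375]
 [  0.    506.668 205.915]
 [  0.      0.      1.   ]] [[ 0.878 -0.288  0.382 -0.181]
 [-0.478 -0.537  0.695 -1.321]
 [ 0.005 -0.793 -0.609  1.291]
 [ 0.     0.     0.     1.   ]]
{'clock': 0.1, 'joint_positions': array([ 1.21 ,  0.32 ,  1.566, -0.   ,  1.257, -0.02 ]), 'qvel': array([-0.002, -0.001, -0.003, -0.002,  0.   ,  0.002]), 'effort': array([ -0.   , -41.64 , -23.471,  -0.   ,   0.005,   0.   ]), 'ee_pos': array([0.192, 0.542, 0.231]), 'tool_rot': array([-0.533, -3.096,  0.003]), 'force': array([-0.234, -1.162,  0.079]), 'moment': array([0.015, 0.048, 0.036]), 'gripper_force': 0.0, 'gripper_width': 0.08533549213383013} 0.0187
```

View pics/top0.png

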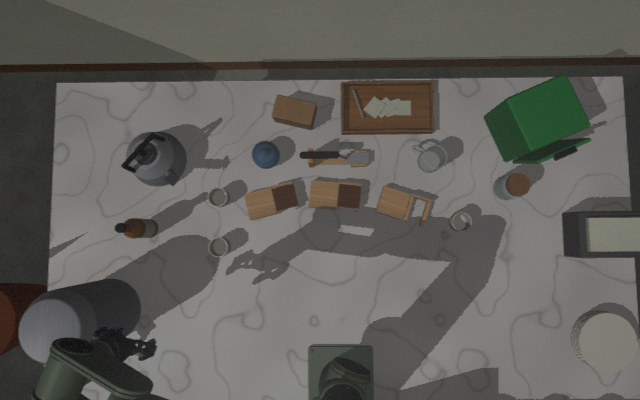

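View pics/side0.png

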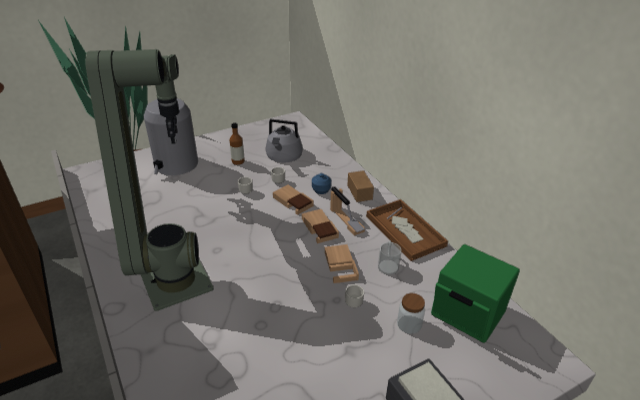

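Top view: coasters (dark) at (285,196) and (349,195) on the stand1 and stand2 low ends. stand3 (404,203) is empty. The spatula lies with its handle at (320,155) and its blade at (355,155). Cups are at (218,197), (218,246) and (460,221).

```bash
python3 - <<'E'
from h import *
im=cv2.imread('pics/top0.png'); a=im[130:260,190:390]
cv2.imwrite('pics/c1.png',cv2.resize(cv2.convertScaleAbs(a,alpha=1.8),None,fx=4,fy=4,interpolation=cv2.INTER_CUBIC))
im=cv2.imread('pics/side0.png'); a=im[150:270,230:400]
cv2.imwrite('pics/c2.png',cv2.resize(cv2.convertScaleAbs(a,alpha=1.8),None,fx=4.5,fy=4.5,interpolation=cv2.INTER_CUBIC))
E
```

```text
(no output)
```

View pics/c1.png

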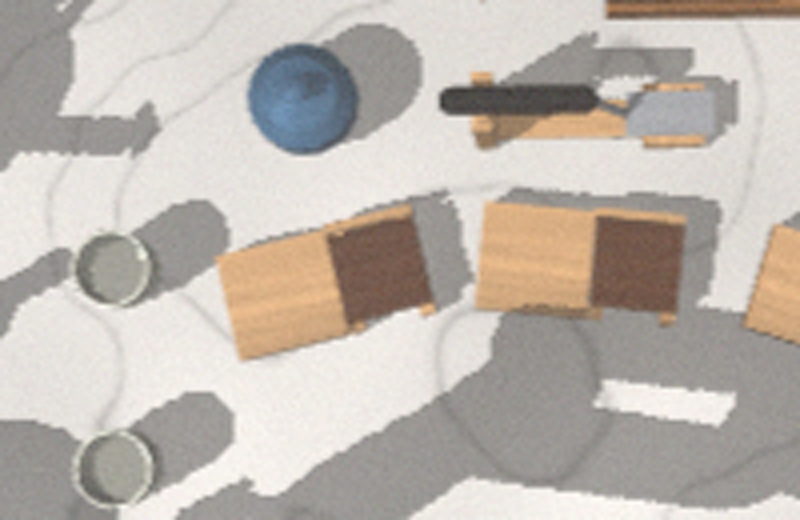

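View pics/c2.png

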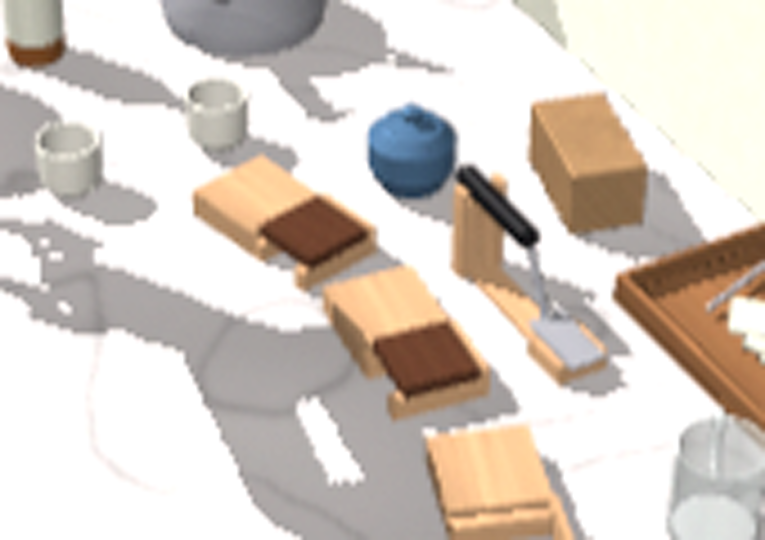

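The crops show both coasters square on their stands, about 90 px wide at 4x. The spatula handle runs along world y from (440,100) to (597,98) in the top crop, with the blade centre near (675,112). I'll measure these next.

```bash
cat >> h.py <<'E'
def rects(n,im,m,z,amin=60):
    m=cv2.morphologyEx(m.astype(np.uint8)*255,cv2.MORPH_OPEN,np.ones((2,2)))
    out=[]
    for c in cv2.findContours(m,cv2.RETR_EXTERNAL,cv2.CHAIN_APPROX_NONE)[0]:
        if cv2.contourArea(c)<amin: continue
        mm=cv2.moments(c); P=np.array([onz(n,p,z)[:2]*1000 for p in c[:,0]+0.0],np.float32)
        r=cv2.minAreaRect(P); out.append((np.array([mm['m10'],mm['m01']])/mm['m00'],np.array(r[0]),r[1],r[2]))
    return out
def hsv(im): return cv2.cvtColor(cv2.GaussianBlur(im,(3,3),0),cv2.COLOR_BGR2HSV).astype(int)
E
python3 - <<'E'
from h import *
np.set_printoptions(precision=1,suppress=True)
im=cv2.imread('pics/top0.png');h=hsv(im)
for p in [(285,196),(349,195),(325,190),(310,155),(330,154),(354,158),(218,197),(345,200),(405,200)]: print(p,h[p[1],p[0]])
H,S,V=h[...,0],h[...,1],h[...,2]
roi=np.zeros(H.shape,bool);roi[140:215,240:440]=1
print('coaster');[print(*r) for r in rects('top',im,roi&(H<20)&(S>60)&(V<75),.035,200)]
print('wood');[print(*r) for r in rects('top',im,roi&(H<25)&(S>60)&(V>=80),.028,300)]
print('handle');[print(*r) for r in rects('top',im,roi&(V<50)&(S<80),.088,60)]
for n,l,z in [('hand L',(440,100),.088),('hand R',(597,98),.088),('blade',(675,112),.023)]: print(n,onz('top',(190+l[0]/4,130+l[1]/4),z)*1000)
h2=hsv(cv2.imread('pics/side0.png'));H,S,V=h2[...,0],h2[...,1],h2[...,2]
roi=np.zeros(H.shape,bool);roi[170:260,270:350]=1
print('side');[print(*r) for r in rects('side',h2,roi&(H<20)&(S>60)&(V<70),.035,100)]
# corners read off the crops
C1=dict(s2b_far_left=((485,203),.028),s2b_near_left=((476,308),.028),s1_far_left=((217,257),.028),s1_near_left=((242,360),.028),c1=((328,238),.035),c2=((412,217),.035),c3=((432,303),.035),c4=((350,325),.035),d1=((595,215),.035),d2=((685,218),.035),d3=((680,313),.035),d4=((590,308),.035))
for k,(p,z) in C1.items(): print(k,onz('top',(190+p[0]/4,130+p[1]/4),z)[:2]*1000)
for k,p in dict(c_left=(260,232),c_far=(320,198),c_right=(372,232),c_near=(312,265)).items(): print(k,onz('side',(230+p[0]/4.5,150+p[1]/4.5),.035)[:2]*1000)
E
```

```text
(285, 196) [ 9 88 67]
(349, 195) [10 95 67]
(325, 190) [ 15 103 124]
(310, 155) [10 17 45]
(330, 154) [10 17 44]
(354, 158) [120   3  99]
(218, 197) [25 17 91]
(345, 200) [11 94 65]
(405, 200) [ 15  98 122]
coaster
[349.9 196.9] [575.4 -36.9] (66.55587768554688, 69.39048767089844) 84.2601547241211
[285.6 197.7] [574.8 168.5] (70.66126251220703, 66.74185180664062) 14.112371444702148
wood
[398.7 203. ] [ 545.1 -211.8] (163.50439453125, 87.2423095703125) 73.93490600585938
[326.1 194.7] [580.1   9.8] (159.60023498535156, 89.111083984375) 84.75878143310547
[263.1 202.1] [564.8 213.8] (89.11595153808594, 160.7296905517578) 14.42687702178955
handle
[320.  155.4] [700.5  56.4] (111.5197525024414, 15.66512680053711) 89.45634460449219
hand L [702.7 118.4  88. ]
hand R [703.1  -3.2  88. ]
blade [702.9 -67.5  23. ]
side
[325.1 231.1] [570.4 -48.4] (74.37030792236328, 70.90705108642578) 84.7393569946289
[300.4 202.9] [568.3 154.1] (74.16041564941406, 76.50470733642578) 13.888755798339844
s2b_far_left [629.4  86.8]
s2b_near_left [544.7  94.4]
s1_far_left [587.5 302.8]
s1_near_left [504.5 282.1]
c1 [601.4 212.4]
c2 [617.7 145.1]
c3 [548.6 129.1]
c4 [531.5 194.6]
d1 [618.1  -1.6]
d2 [615.  -73.6]
d3 [538.9 -68.5]
d4 [543.5   3.1]
c_left [527.4 186.7]
c_far [600.  207.6]
c_right [617.7 138.4]
c_near [546.8 120.7]
```

```bash
cat >> h.py <<'E'
np.set_printoptions(precision=2,suppress=True)
S1=(np.array([.5657,.2042,0]),14.4); S2=(np.array([.5777,.0005,0]),-5.3)
def M(phi):
    s,c=np.sin(np.radians(phi)),np.cos(np.radians(phi))
    return np.array([[-1,0,0],[0,c,s],[0,s,-c]])
def delta(p,Rt,lab=''):
    s=robot.get_state(); R0=R.from_rotvec(s['tool_rot'])
    w=np.degrees((R.from_matrix(Rt)*R0.inv()).as_rotvec()); t=(np.array(p)-s['ee_pos'])*1000
    print(lab,'t',t.round(1),'w',w.round(1),'rows',max(np.linalg.norm(t)/50,np.linalg.norm(w)/8.59).round(1))
def sp_tool(p,Rs,phi,g=-.104):  # spatula origin & rotation -> TCP pose
    Rt=Rs@M(phi); return np.array(p)+Rs@np.array([g,0,.068])+Rt[:,2]*robot.grasp_offset, Rt
def rs(psi,th=0): return (R.from_euler('z',psi,degrees=True)*R.from_euler('x',-th,degrees=True)).as_matrix()
def st(S,v): return S[0]+rs(S[1])@np.array(v)/1000
E
python3 - <<'E'
from h import *
p,Rt=sp_tool([.702,-.065,.020],rs(-90),45)
print(p); delta(p-Rt[:,2]*.12,Rt,'pre'); delta(p,Rt)
E
```

```text
[0.72 0.04 0.07]
pre t [ 438.3 -502.5  -70.9] w [ 27.7 -39.2 -66.6] rows 13.4
 t [ 523.2 -502.5 -155.8] w [ 27.7 -39.2 -66.6] rows 14.8
```

>>> {"api": "jog_arm", "payload": {"steps": [{"tx": 32,"ty": -37,"tz": 0,"wx": 2.8,"wy": -3.9,"wz": -6.7,"hand": 110},{"tx": 64,"ty": -74,"tz": 0,"wx": 5.5,"wy": -7.8,"wz": -13.3,"hand": 110},{"tx": 96,"ty": -111,"wx": 8.3,"wy": -11.8,"wz": -20,"hand": 110},{"tx": 128,"ty": -148,"wx": 11.1,"wy": -15.7,"wz": -26.6,"hand": 110},{"tx": 160,"ty": -185,"wx": 13.8,"wy": -19.6,"wz": -33.3,"hand": 110},{"tx": 192,"ty": -222,"wx": 16.6,"wy": -23.5,"wz": -40,"hand": 110},{"tx": 224,"ty": -259,"wx": 19.4,"wy": -27.4,"wz": -46.6,"hand": 110},{"tx": 256,"ty": -296,"wx": 22.2,"wy": -31.4,"wz": -53.3,"hand": 110},{"tx": 288,"ty": -333,"wx": 24.9,"wy": -35.3,"wz": -59.9,"hand": 110},{"tx": 320,"ty": -370,"wx": 27.7,"wy": -39.2,"wz": -66.6,"hand": 110}]}}

```text
invalid input
```

```bash
python3 - <<'E'
from h import *
p,Rt=sp_tool([.702,-.065,.020],rs(-90),45)
delta(p-Rt[:,2]*.12,Rt,'pre'); delta(p,Rt); s=robot.get_state();print(s['joint_positions'],s['ee_pos'],s['gripper_width'])
E
```

```text
pre t [ 438.3 -502.5  -70.9] w [ 27.7 -39.2 -66.6] rows 13.4
 t [ 523.2 -502.5 -155.8] w [ 27.7 -39.2 -66.6] rows 14.8
[ 1.21  0.32  1.57 -0.    1.26 -0.02] [0.19 0.54 0.23] 0.08533549213383013
```

>>> {"api": "jog_arm", "payload": {"steps": [{"tx": 160,"ty": -185,"tz": 0,"wx": 13.8,"wy": -19.6,"wz": -33.3,"hand": 110},{"tx": 160,"ty": -185,"tz": 0,"wx": 13.8,"wy": -19.6,"wz": -33.3,"hand": 110},{"tx": 160,"ty": -185,"tz": 0,"wx": 13.8,"wy": -19.6,"wz": -33.3,"hand": 110},{"tx": 160,"ty": -185,"tz": 0,"wx": 13.8,"wy": -19.6,"wz": -33.3,"hand": 110},{"tx": 160,"ty": -185,"tz": 0,"wx": 13.8,"wy": -19.6,"wz": -33.3,"hand": 110},{"tx": 320,"ty": -370,"tz": 0,"wx": 27.7,"wy": -39.2,"wz": -66.6,"hand": 110},{"tx": 320,"ty": -370,"tz": 0,"wx": 27.7,"wy": -39.2,"wz": -66.6,"hand": 110},{"tx": 320,"ty": -370,"tz": 0,"wx": 27.7,"wy": -39.2,"wz": -66.6,"hand": 110},{"tx": 320,"ty": -370,"tz": 0,"wx": 27.7,"wy": -39.2,"wz": -66.6,"hand": 110},{"tx": 320,"ty": -370,"tz": 0,"wx": 27.7,"wy": -39.2,"wz": -66.6,"hand": 110}], "squeeze": 40}}

```text
clock: 1.1
ee_pos: [0.5068, 0.1772, 0.2312]
tool_rot: [1.749, 1.778, 0.723]
force: [0.3, 0.4, 0.9]
gripper_width: 0.0489
gripper_force: 0.0
```

```bash
python3 - <<'E'
from h import *
p,Rt=sp_tool([.702,-.065,.020],rs(-90),45)
delta(p-Rt[:,2]*.12,Rt,'pre'); delta(p,Rt); s=robot.get_state();print(s['joint_positions'],s['ee_pos'],s['gripper_width'])
E
```

```text
pre t [ 123.6 -138.2  -71.6] w [ 0.4 -0.3 -0.8] rows 4.0
 t [ 208.5 -138.2 -156.5] w [ 0.4 -0.3 -0.8] rows 5.9
[ 0.52  0.03  2.2  -1.07  0.41  1.4 ] [0.51 0.18 0.23] 0.04885342501506799
```

>>> {"api": "jog_arm", "payload": {"steps": [{"tx": 118,"ty": -132,"tz": -71,"wx": 0,"wy": 0,"wz": 0,"hand": 110},{"tx": 118,"ty": -132,"tz": -71,"wx": 0,"wy": 0,"wz": 0,"hand": 110},{"tx": 118,"ty": -132,"tz": -71,"wx": 0,"wy": 0,"wz": 0,"hand": 110},{"tx": 118,"ty": -132,"tz": -71,"wx": 0,"wy": 0,"wz": 0,"hand": 110},{"tx": 118,"ty": -132,"tz": -71,"wx": 0,"wy": 0,"wz": 0,"hand": 110},{"tx": 118,"ty": -132,"tz": -71,"wx": 0,"wy": 0,"wz": 0,"hand": 110}]}}

```text
clock: 1.7
ee_pos: [0.6265, 0.0459, 0.1688]
tool_rot: [1.758, 1.794, 0.71]
force: [0.3, 0.2, -0.9]
gripper_width: 0.0487
gripper_force: 0.0
```

```bash
python3 - <<'E'
from h import *
p,Rt=sp_tool([.702,-.065,.020],rs(-90),45)
delta(p,Rt); s=robot.get_state();print(s['joint_positions'],s['ee_pos'],s['gripper_width'])
for n in('top','side'):
    im=snap(n,n+'1')
a=cv2.imread('pics/side1.png')[140:260,270:400]; b=cv2.imread('pics/top1.png')[100:220,280:410]
cv2.imwrite('pics/c3.png',cv2.resize(cv2.convertScaleAbs(np.hstack([a,b]),alpha=1.8),None,fx=3,fy=3,interpolation=cv2.INTER_CUBIC))
E
```

```text
t [ 88.7  -6.9 -94. ] w [ 0.4 -1.4 -1. ] rows 2.6
[ 0.08  0.23  2.14 -1.34  0.05  1.38] [0.63 0.05 0.17] 0.04867259724193996
```

View pics/c3.png

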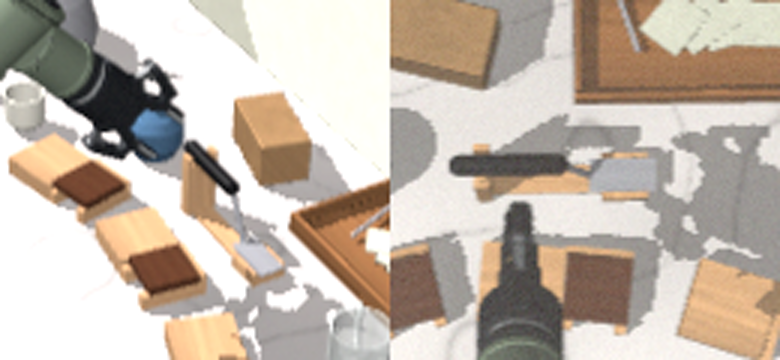

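The arm is at its wrist singularity: j4 and j5 are both at their limits, because a 45° tool is in line with the forearm. The spatula and coasters are undisturbed. I'll untwist to tool-down, then come back with j4 on the positive side and a steeper tilt.

```bash
python3 - <<'E'
from h import *
s=robot.get_state()
c=np.array([.58,.05,.26])
for psi,phi in((-90,0),):
    delta(c,rs(psi)@M(phi),(psi,phi))
E
```

```text
(-90, 0) t [-45.9   2.4  90.3] w [-0.  43.7 -1.2] rows 5.1
```

>>> {"api": "jog_arm", "payload": {"steps": [{"tx": -46,"ty": 0,"tz": 90,"wx": 0,"wy": 43.7,"wz": -1,"hand": 110},{"tx": -46,"ty": 0,"tz": 90,"wx": 0,"wy": 43.7,"wz": -1,"hand": 110},{"tx": -46,"ty": 0,"tz": 90,"wx": 0,"wy": 43.7,"wz": -1,"hand": 110},{"tx": -46,"ty": 0,"tz": 90,"wx": 0,"wy": 43.7,"wz": -1,"hand": 110},{"tx": -46,"ty": 0,"tz": 90,"wx": 0,"wy": 43.7,"wz": -1,"hand": 110},{"tx": -46,"ty": 0,"tz": 90,"wx": 0,"wy": 43.7,"wz": -1,"hand": 110},{"tx": -46,"ty": 0,"tz": 90,"wx": 0,"wy": 43.7,"wz": -1,"hand": 110},{"tx": -46,"ty": 0,"tz": 90,"wx": 0,"wy": 43.7,"wz": -1,"hand": 110}]}}

```text
clock: 2.6
ee_pos: [0.5796, 0.0493, 0.2627]
tool_rot: [2.177, 2.181, 0.066]
force: [0.8, 0.2, -0.6]
gripper_width: 0.0487
gripper_force: 0.0
```

```bash
python3 - <<'E'
from h import *
c=np.array([.56,.05,.26])
for psi,phi in((-90,0),(0,0)):
    delta(c,rs(psi)@M(phi),(psi,phi))
print(robot.get_state()['joint_positions'])
E
```

```text
(-90, 0) t [-19.6   0.7  -2.7] w [ 0.7  4.2 -0.1] rows 0.5
(0, 0) t [-19.6   0.7  -2.7] w [-2.7  3.8 89.9] rows 10.5
[ 0.07  0.28  1.55 -0.02  1.24  0.08]
```

>>> {"api": "jog_arm", "payload": {"steps": [{"tx": -10,"ty": 0,"tz": 0,"wx": 0,"wy": 3,"wz": 45,"hand": 110},{"tx": -10,"ty": 0,"tz": 0,"wx": 0,"wy": 3,"wz": 45,"hand": 110},{"tx": -10,"ty": 0,"tz": 0,"wx": 0,"wy": 3,"wz": 45,"hand": 110},{"tx": -10,"ty": 0,"tz": 0,"wx": 0,"wy": 3,"wz": 45,"hand": 110},{"tx": -10,"ty": 0,"tz": 0,"wx": 0,"wy": 3,"wz": 45,"hand": 110},{"tx": -20,"ty": 0,"tz": 0,"wx": -2,"wy": 3,"wz": 90,"hand": 110},{"tx": -20,"ty": 0,"tz": 0,"wx": -2,"wy": 3,"wz": 90,"hand": 110},{"tx": -20,"ty": 0,"tz": 0,"wx": -2,"wy": 3,"wz": 90,"hand": 110},{"tx": -20,"ty": 0,"tz": 0,"wx": -2,"wy": 3,"wz": 90,"hand": 110},{"tx": -20,"ty": 0,"tz": 0,"wx": -2,"wy": 3,"wz": 90,"hand": 110}]}}

```text
clock: 3.6
ee_pos: [0.5596, 0.0484, 0.2603]
tool_rot: [0.105, 3.135, 0.029]
force: [0.2, 0.3, -1.0]
gripper_width: 0.0481
gripper_force: 0.0
```

```bash
python3 - <<'E'
from h import *
c=np.array([.56,.05,.26])
for psi,phi in((0,0),(0,55)):
    delta(c,rs(psi)@M(phi),(psi,phi))
print(robot.get_state()['joint_positions'])
E
```

```text
(0, 0) t [ 0.4  1.6 -0.3] w [-1.1  0.3  3.8] rows 0.5
(0, 55) t [ 0.4  1.6 -0.3] w [53.9 -1.6  3.6] rows 6.3
[ 0.06  0.28  1.55  0.02  1.31 -1.45]
```

>>> {"api": "jog_arm", "payload": {"steps": [{"tx": 0,"ty": 0,"tz": 0,"wx": 55,"wy": 0,"wz": 0,"hand": 110},{"tx": 0,"ty": 0,"tz": 0,"wx": 55,"wy": 0,"wz": 0,"hand": 110},{"tx": 0,"ty": 0,"tz": 0,"wx": 55,"wy": 0,"wz": 0,"hand": 110},{"tx": 0,"ty": 0,"tz": 0,"wx": 55,"wy": 0,"wz": 0,"hand": 110},{"tx": 0,"ty": 0,"tz": 0,"wx": 55,"wy": 0,"wz": 0,"hand": 110},{"tx": 0,"ty": 0,"tz": 0,"wx": 55,"wy": 0,"wz": 0,"hand": 110},{"tx": 0,"ty": 0,"tz": 0,"wx": 55,"wy": 0,"wz": 0,"hand": 110},{"tx": 0,"ty": 0,"tz": 0,"wx": 55,"wy": 0,"wz": 0,"hand": 110}]}}

```text
clock: 4.4
ee_pos: [0.5597, 0.0472, 0.2581]
tool_rot: [-0.11, -2.739, -1.46]
force: [0.2, -0.4, 0.5]
gripper_width: 0.0483
gripper_force: 0.0
```

```bash
python3 - <<'E'
from h import *
c=np.array([.56,.05,.26]); 
delta(c,rs(0)@M(55)); delta(c,rs(-45)@M(55)); delta(c,rs(-90)@M(55)); 
p,Rt=sp_tool([.702,-.065,.020],rs(-90),55)
delta(p-Rt[:,2]*.1,Rt,'pre');print(robot.get_state()['joint_positions'])
E
```

```text
t [0.3 2.8 1.9] w [-1.1 -3.7  2.7] rows 0.5
 t [0.3 2.8 1.9] w [ -2.5  -3.  -42.3] rows 4.9
 t [0.3 2.8 1.9] w [ -3.7  -2.  -87.3] rows 10.2
pre t [  75.7   -8.2 -123.5] w [ -3.7  -2.  -87.3] rows 10.2
[-0.39  0.45  1.67  0.88  1.55 -2.15]
```

```bash
cat >> h.py <<'E'
from scipy.optimize import least_squares
E_=lambda a,t:R.from_euler(a,t).as_matrix()
PRM=None
def fk(q,P):
    a1,h,L1,L2,d=P
    A=E_('z',q[0])
    w=A@np.array([a1+L1*np.sin(q[1])+L2*np.sin(q[1]+q[2]),0,h+L1*np.cos(q[1])+L2*np.cos(q[1]+q[2])])
    Rr=A@E_('y',q[1]+q[2])@E_('z',q[3])@E_('y',q[4])@E_('z',q[5])
    return w+Rr[:,2]*d,Rr
LO=np.array([-3.11,-.84,.21,-1.34,.05,-2.56]);HI=np.array([3.11,2.01,2.61,4.49,2.63,2.56])
def ik(p,Rt,q0,P):
    f=lambda q:np.r_[(fk(q,P)[0]-p)*5,(fk(q,P)[1]@RZ-Rt).ravel()]
    r=least_squares(f,np.clip(q0,LO+.01,HI-.01),bounds=(LO,HI)); return r.x,np.abs(r.fun).max()
RZ=np.eye(3)
E
python3 - <<'E'
from h import *
D=[([1.21,.32,1.566,0,1.257,-.02],[.192,.542,.231]),([.52,.03,2.2,-1.07,.41,1.4],[.507,.177,.231]),([.08,.23,2.14,-1.34,.05,1.38],[.6265,.0459,.169]),([.07,.28,1.55,-.02,1.24,.08],[.5796,.0493,.2627]),([.06,.28,1.55,.02,1.31,-1.45],[.5596,.0484,.26])]
s=robot.get_state(); D.append((s['joint_positions'],s['ee_pos']))
f=lambda P:np.concatenate([fk(q,P)[0]-p for q,p in D])
r=least_squares(f,[0,.2,.4,.4,.2]); print(r.x.round(4),np.abs(r.fun).max())
print(fk(s['joint_positions'],r.x)[1].T@R.from_rotvec(s['tool_rot']).as_matrix())
E
```

```text
[-0.02  0.11  0.61  0.42  0.32] 0.014858374348811855
[[ 0. -1. -0.]
 [ 1.  0.  0.]
 [-0. -0.  1.]]
```

```bash
cat >> h.py <<'E'
RZ=np.array([[0,-1,0],[1,0,0],[0,0,1.]]); PRM=[-.02,.11,.61,.42,.32]
def flip_pose(S,th,phi,piv=(0,25),xb=-6,zb=12,yb=-36,dy=0,dz=0):
    # spatula origin rotated by th about pivot (y,z) in stand frame
    t=np.radians(th);y,z=yb-piv[0],zb-piv[1]
    o=[xb,piv[0]+y*np.cos(t)+z*np.sin(t)+dy,piv[1]-y*np.sin(t)+z*np.cos(t)+dz]
    Rs=rs(S[1],th); p,Rt=sp_tool(st(S,o),Rs,phi); return p,Rt
E
python3 - <<'E'
from h import *
q0=robot.get_state()['joint_positions']
for phi in (50,60,70):
    q=q0.copy(); print('phi',phi)
    for psi,f in((0,0),(-30,.33),(-60,.66),(-90,1)):
        ph,Rh=sp_tool([.702,-.065,.020],rs(psi),phi); pt,_=sp_tool([.702,-.065,.020],rs(-90),phi)
        q,e=ik(np.array([.56,.05,.2])*(1-f)+f*pt,Rh,q,PRM); print(psi,q,e)
    for nm,S in(('S1',S1),('S2',S2)):
        q=q0.copy()
        for th in (0,30,60,90,110):
            p,Rt=flip_pose(S,th,phi); q,e=ik(p,Rt,q,PRM); print(nm,th,q,e)
E
```

```text
phi 50
0 [-0.34  0.47  1.74  0.83  1.39 -2.26] 1.6298423722797178e-10
-30 [-0.33  0.42  1.96  1.15  0.97 -2.17] 1.9885121327334332e-10
-60 [-0.18  0.41  2.14  1.81  0.53 -2.34] 1.454392162258955e-14
-90 [-0.    0.47  2.06  2.56  0.2  -2.56] 0.10417300700592098
S1 0 [-0.15  0.56  2.    0.86  1.19 -2.56] 0.007110860062789821
S1 30 [ 0.15  0.37  2.01  0.47  0.85 -2.  ] 5.551115123125783e-16
S1 60 [ 0.53  0.39  1.96 -0.22  0.85 -1.14] 1.419658696155679e-09
S1 90 [ 0.81  0.58  1.89 -0.63  1.17 -0.61] 2.753075545314232e-12
S1 110 [ 0.91  0.77  1.83 -0.76  1.42 -0.43] 7.632783294297951e-16
S2 0 [-0.51  0.54  2.04  0.84  1.18 -2.56] 0.02284706399345479
S2 30 [-0.21  0.34  2.06  0.47  0.84 -2.02] 3.3306690738754696e-16
S2 60 [ 0.19  0.36  2.02 -0.23  0.83 -1.13] 1.942890293094024e-15
S2 90 [ 0.48  0.56  1.94 -0.63  1.16 -0.58] 2.083888617221419e-12
S2 110 [ 0.59  0.75  1.88 -0.75  1.4  -0.39] 3.0644559112502634e-09
phi 60
0 [-0.39  0.53  1.76  0.94  1.49 -2.37] 2.169995192665557e-11
-30 [-0.39  0.47  2.02  1.33  1.08 -2.39] 7.782663402622347e-13
-60 [-0.23  0.45  2.19  1.99  0.72 -2.56] 0.031
[... 954 characters left out ...]
  2.52  0.57 -2.56] 0.22691197458243442
S1 0 [-0.21  0.69  1.93  0.93  1.45 -2.56] 0.12172059127209985
S1 30 [-0.03  0.46  2.02  0.8   1.05 -2.4 ] 5.2735593669694936e-15
S1 60 [ 0.32  0.36  2.    0.25  0.78 -1.68] 5.7234633699110304e-11
S1 90 [ 0.67  0.46  1.94 -0.4   0.92 -0.88] 1.6653345369377348e-15
S1 110 [ 0.82  0.61  1.89 -0.63  1.15 -0.58] 2.7148341907867746e-09
S2 0 [-0.57  0.67  1.97  0.91  1.44 -2.56] 0.13968287813414562
S2 30 [-0.39  0.44  2.07  0.79  1.04 -2.43] 5.345032777444553e-14
S2 60 [-0.03  0.33  2.06  0.25  0.76 -1.69] 6.660588747209317e-11
S2 90 [ 0.33  0.44  2.   -0.41  0.9  -0.86] 8.326672684688674e-16
S2 110 [ 0.5   0.59  1.94 -0.63  1.13 -0.55] 3.0299965314561916e-09
```

```bash
sed -i 's/return np.array(\[\[-1,0,0\],\[0,c,s\],\[0,s,-c\]\])/return np.array([[1,0,0],[0,-c,s],[0,-s,-c]])/' h.py; python3 - <<'E'
from h import *
print(np.linalg.det(M(30)))
q0=robot.get_state()['joint_positions']; q0[5]+=3.14
for phi in (65,72):
    q=q0.copy(); print('phi',phi)
    for psi,f in((0,0),(-30,.33),(-60,.66),(-90,1)):
        ph,Rh=sp_tool([.702,-.065,.020],rs(psi),phi); pt,_=sp_tool([.702,-.065,.020],rs(-90),phi)
        q,e=ik(np.array([.54,.05,.18])*(1-f)+f*(pt-Rh[:,2]*.1),Rh,q,PRM); print(psi,q,e)
    q,e=ik(pt,Rh,q,PRM); print(psi,q,e)
    for nm,S in(('S1',S1),('S2',S2)):
        q=q0.copy()
        for th in (0,60,90,105):
            p,Rt=flip_pose(S,th,phi); q,e=ik(p,Rt,q,PRM); print(nm,th,q,e)
s=robot.get_state();z=R.from_rotvec(s['tool_rot']).as_matrix()[:,2];print('w90',z*90)
E
```

```text
1.0
phi 65
0 [-0.42  0.57  1.83  0.98  1.51  0.67] 3.703704010149522e-12
-30 [-0.48  0.49  2.08  1.35  1.19  0.63] 3.3806291099836017e-14
-60 [-0.36  0.41  2.35  2.07  0.92  0.36] 4.163336342344337e-16
-90 [ 0.11  0.43  2.46  3.28  0.88 -0.04] 8.966716258385077e-12
-90 [ 0.09  0.58  2.28  3.25  0.86 -0.03] 2.438720126482771e-12
S1 0 [-0.22  0.68  2.    0.96  1.37  0.41] 1.1658035647954534e-12
S1 60 [0.37 0.36 2.   0.12 0.78 1.61] 2.817457378512245e-10
S1 90 [ 0.71  0.49  1.93 -0.47  0.98  2.34] 3.469446951953614e-16
S1 105 [ 0.82  0.61  1.89 -0.63  1.16  2.55] 5.1658022304224e-10
S2 0 [-0.59  0.67  2.05  0.95  1.36  0.38] 1.3905543383430086e-13
S2 60 [0.03 0.33 2.05 0.13 0.76 1.6 ] 3.568612072513133e-10
S2 90 [ 0.38  0.46  1.98 -0.48  0.96  2.37] 8.326672684688674e-16
S2 105 [ 0.49  0.58  1.93 -0.62  1.14  2.56] 0.012671492501739462
phi 72
0 [-0.44  0.62  1.85  1.04  1.58  0.6 ] 8.557043962298394e-11
-30 [-0.52  0.55  2.1   1.43  1.29  0.5 ] 1.8179902028236938e-14
-60 [-0.39  0.5   2.41  2.15  1.13  0.2 ] 8.326672684688674e-16
-90 [ 0.12  0.55  2.53  3.27  1.2  -0.01] 1.0894063429134349e-14
-90 [ 0.09  0.65  2.33  3.24  1.09 -0.02] 1.3482182747505601e-12
S1 0 [-0.25  0.74  2.    1.    1.46  0.35] 7.291389714225716e-13
S1 60 [0.3  0.36 2.01 0.3  0.78 1.41] 3.157278559421777e-11
S1 90 [ 0.65  0.45  1.95 -0.37  0.9   2.23] 5.551115123125783e-16
S1 105 [ 0.78  0.56  1.91 -0.57  1.06  2.48] 6.544542685560373e-11
S2 0 [-0.62  0.73  2.05  0.98  1.45  0.32] 1.557087792036782e-13
S2 60 [-0.05  0.33  2.06  0.31  0.76  1.39] 3.5836572578816836e-11
S2 90 [ 0.32  0.43  2.   -0.38  0.88  2.25] 8.326672684688674e-16
S2 105 [ 0.45  0.54  1.96 -0.57  1.04  2.51] 1.2885387201677645e-10
w90 [  0.18  74.71 -50.18]
```

```bash
python3 - <<'E'
from h import *
s=robot.get_state(); q=s['joint_positions']; R0=R.from_rotvec(s['tool_rot'])
pt,Rt=sp_tool([.702,-.065,.020],rs(-90),68); pt=pt-Rt[:,2]*.1
w=(R.from_matrix(Rt)*R0.inv()).as_rotvec(); print(np.degrees(w),(pt-s['ee_pos'])*1000)
for f in np.linspace(0,1,9):
    q,e=ik(s['ee_pos']*(1-f)+f*pt,(R.from_rotvec(w*f)*R0).as_matrix(),q,PRM);print(f,q,round(e,3))
E
```

```text
[-95.32 -94.23  54.49] [  66.93   -8.18 -139.63]
0.0 [-0.37  0.45  1.68  0.89  1.53 -2.15] 0.0
0.125 [-0.31  0.4   1.68  0.76  1.37 -2.3 ] 0.0
0.25 [-0.24  0.34  1.73  0.66  1.18 -2.44] 0.0
0.375 [-0.16  0.28  1.81  0.55  0.93 -2.56] 0.004
0.5 [-0.04  0.23  1.91  0.37  0.64 -2.56] 0.04
0.625 [ 0.05  0.2   2.06  0.17  0.3  -2.56] 0.043
0.75 [ 0.1   0.22  2.18 -1.34  0.05 -1.26] 0.03
0.875 [ 0.09  0.23  2.15 -1.34  0.05 -1.5 ] 0.175
1.0 [ 0.08  0.24  2.13 -1.34  0.05 -1.74] 0.349
```

>>> {"api": "jog_arm", "payload": {"steps": [{"tx": 0,"ty": 0,"tz": 0,"wx": 0,"wy": 70,"wz": -48,"hand": 110},{"tx": 0,"ty": 0,"tz": 0,"wx": 0,"wy": 70,"wz": -48,"hand": 110},{"tx": 0,"ty": 0,"tz": 0,"wx": 0,"wy": 70,"wz": -48,"hand": 110},{"tx": 0,"ty": 0,"tz": 0,"wx": 0,"wy": 70,"wz": -48,"hand": 110},{"tx": 0,"ty": 0,"tz": 0,"wx": 0,"wy": 70,"wz": -48,"hand": 110},{"tx": 0,"ty": 0,"tz": 0,"wx": 0,"wy": 70,"wz": -48,"hand": 110},{"tx": 0,"ty": 0,"tz": 0,"wx": 0,"wy": 70,"wz": -48,"hand": 110},{"tx": 0,"ty": 0,"tz": 0,"wx": 0,"wy": 70,"wz": -48,"hand": 110},{"tx": 0,"ty": 0,"tz": 0,"wx": 0,"wy": 70,"wz": -48,"hand": 110},{"tx": 0,"ty": 0,"tz": 0,"wx": 0,"wy": 70,"wz": -48,"hand": 110}]}}

```text
clock: 5.4
ee_pos: [0.5602, 0.0486, 0.2611]
tool_rot: [-1.639, -1.651, -0.871]
force: [0.8, 0.7, 0.8]
gripper_width: 0.0484
gripper_force: 0.0
```

```bash
python3 - <<'E'
from h import *
delta([.54,.05,.18],rs(0)@M(68)); print(robot.get_state()['joint_positions'])
E
```

```text
t [-20.2   1.4 -81.1] w [ 10.4  80.1 -42.9] rows 10.6
[-0.38  0.44  1.67  0.87  1.54 -0.66]
```

>>> {"api": "jog_arm", "payload": {"steps": [{"tx": -20,"ty": 1,"tz": -80,"wx": 10,"wy": 76,"wz": -42,"hand": 110},{"tx": -20,"ty": 1,"tz": -80,"wx": 10,"wy": 76,"wz": -42,"hand": 110},{"tx": -20,"ty": 1,"tz": -80,"wx": 10,"wy": 76,"wz": -42,"hand": 110},{"tx": -20,"ty": 1,"tz": -80,"wx": 10,"wy": 76,"wz": -42,"hand": 110},{"tx": -20,"ty": 1,"tz": -80,"wx": 10,"wy": 76,"wz": -42,"hand": 110},{"tx": -20,"ty": 1,"tz": -80,"wx": 10,"wy": 76,"wz": -42,"hand": 110},{"tx": -20,"ty": 1,"tz": -80,"wx": 10,"wy": 76,"wz": -42,"hand": 110},{"tx": -20,"ty": 1,"tz": -80,"wx": 10,"wy": 76,"wz": -42,"hand": 110},{"tx": -20,"ty": 1,"tz": -80,"wx": 10,"wy": 76,"wz": -42,"hand": 110},{"tx": -20,"ty": 1,"tz": -80,"wx": 10,"wy": 76,"wz": -42,"hand": 110}]}}

```text
clock: 6.4
ee_pos: [0.5406, 0.0494, 0.1808]
tool_rot: [-1.979, -0.089, -0.066]
force: [-0.1, -0.2, 0.0]
gripper_width: 0.0483
gripper_force: 0.0
```

```bash
python3 - <<'E'
from h import *
delta([.54,.05,.18],rs(0)@M(68)); delta([.54,.05,.18],rs(-45)@M(68)); delta([.54,.05,.18],rs(-90)@M(68)); print(robot.get_state()['joint_positions'])
pt,Rt=sp_tool([.702,-.065,.020],rs(-90),68); delta(pt-.12*Rt[:,2],Rt)
E
```

```text
t [-0.6  0.6 -0.8] w [ 1.5  5.1 -1.8] rows 0.7
 t [-0.6  0.6 -0.8] w [  3.4   4.2 -46.8] rows 5.5
 t [-0.6  0.6 -0.8] w [  5.2   2.8 -91.7] rows 10.7
[-0.44  0.59  1.81  0.98  1.54  0.56]
 t [ 67.5 -10.4 -54.8] w [  5.2   2.8 -91.7] rows 10.7
```

>>> {"api": "jog_arm", "payload": {"steps": [{"tx": 0,"ty": 0,"tz": 0,"wx": 3,"wy": 4,"wz": -46,"hand": 110},{"tx": 0,"ty": 0,"tz": 0,"wx": 3,"wy": 4,"wz": -46,"hand": 110},{"tx": 0,"ty": 0,"tz": 0,"wx": 3,"wy": 4,"wz": -46,"hand": 110},{"tx": 0,"ty": 0,"tz": 0,"wx": 3,"wy": 4,"wz": -46,"hand": 110},{"tx": 0,"ty": 0,"tz": 0,"wx": 3,"wy": 4,"wz": -46,"hand": 110},{"tx": 67,"ty": -10,"tz": -54,"wx": 5,"wy": 3,"wz": -91,"hand": 110},{"tx": 67,"ty": -10,"tz": -54,"wx": 5,"wy": 3,"wz": -91,"hand": 110},{"tx": 67,"ty": -10,"tz": -54,"wx": 5,"wy": 3,"wz": -91,"hand": 110},{"tx": 67,"ty": -10,"tz": -54,"wx": 5,"wy": 3,"wz": -91,"hand": 110},{"tx": 67,"ty": -10,"tz": -54,"wx": 5,"wy": 3,"wz": -91,"hand": 110}]}}

```text
clock: 7.4
ee_pos: [0.609, 0.0404, 0.1276]
tool_rot: [-1.626, 1.245, -0.853]
force: [1.5, 0.7, 0.4]
gripper_width: 0.0485
gripper_force: 0.0
```

>>> {"api": "jog_arm", "payload": {"steps": [{"tx": 0,"ty": 0,"tz": 0,"wx": 0,"wy": 0,"wz": 0,"hand": 110},{"tx": 0,"ty": 0,"tz": 0,"wx": 0,"wy": 0,"wz": 0,"hand": 110},{"tx": 0,"ty": 0,"tz": 0,"wx": 0,"wy": 0,"wz": 0,"hand": 110}]}}

```text
clock: 7.7
ee_pos: [0.61, 0.0391, 0.1278]
tool_rot: [-1.627, 1.24, -0.851]
force: [0.4, 0.1, 0.2]
gripper_width: 0.0484
gripper_force: 0.0
```

```bash
python3 - <<'E'
from h import *
print(robot.get_state()['joint_positions'])
pt,Rt=sp_tool([.702,-.065,.020],rs(-90),68); delta(pt-.12*Rt[:,2],Rt); delta(pt,Rt)
E
```

```text
[-0.15  0.5   2.48  2.69  1.05  0.07]
 t [-1.9 -0.1 -1.8] w [  0.2   0.6 -15.2] rows 1.8
 t [109.3  -0.1 -46.8] w [  0.2   0.6 -15.2] rows 2.4
```

>>> {"api": "jog_arm", "payload": {"steps": [{"tx": -2,"ty": 0,"tz": -2,"wx": 0,"wy": 1,"wz": -15,"hand": 110},{"tx": -2,"ty": 0,"tz": -2,"wx": 0,"wy": 1,"wz": -15,"hand": 110},{"tx": -2,"ty": 0,"tz": -2,"wx": 0,"wy": 1,"wz": -15,"hand": 110},{"tx": -2,"ty": 0,"tz": -2,"wx": 0,"wy": 1,"wz": -15,"hand": 110},{"tx": 60,"ty": 0,"tz": -27,"wx": 0,"wy": 1,"wz": -15,"hand": 110},{"tx": 60,"ty": 0,"tz": -27,"wx": 0,"wy": 1,"wz": -15,"hand": 110},{"tx": 60,"ty": 0,"tz": -27,"wx": 0,"wy": 1,"wz": -15,"hand": 110},{"tx": 60,"ty": 0,"tz": -27,"wx": 0,"wy": 1,"wz": -15,"hand": 110},{"tx": 60,"ty": 0,"tz": -27,"wx": 0,"wy": 1,"wz": -15,"hand": 110}]}}

```text
clock: 8.6
ee_pos: [0.6682, 0.0378, 0.0995]
tool_rot: [-1.494, 1.493, -0.997]
force: [-0.2, 0.4, -0.6]
gripper_width: 0.0484
gripper_force: 0.0
```

```bash
python3 - <<'E'
from h import *
print(robot.get_state()['joint_positions'],robot.get_state()['force'])
pt,Rt=sp_tool([.702,-.065,.020],rs(-90),68); delta(pt,Rt)
a=snap('side','side2')[140:260,270:400]; b=snap('top','top2')[100:220,280:410]
cv2.imwrite('pics/c4.png',cv2.resize(cv2.convertScaleAbs(np.hstack([a,b]),alpha=1.8),None,fx=3,fy=3,interpolation=cv2.INTER_CUBIC))
E
```

```text
[ 0.07  0.58  2.38  3.22  0.99 -0.02] [-0.18  0.39 -0.64]
 t [ 51.1   1.2 -18.5] w [ 0.1 -0.6 -0. ] rows 1.1
```

View pics/c4.png

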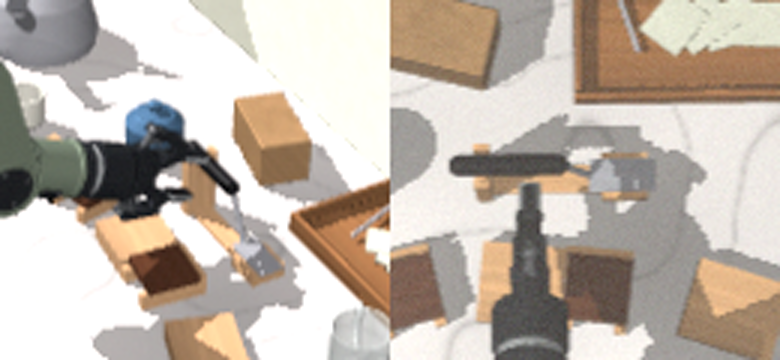

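The gripper is lined up with the handle: fingertips at (533,185) in the top crop, handle centre at (510,165). I'll advance and close.

>>> {"api": "jog_arm", "payload": {"steps": [{"tx": 51,"ty": 1,"tz": -18,"wx": 0,"wy": 0,"wz": 0,"hand": 110},{"tx": 51,"ty": 1,"tz": -18,"wx": 0,"wy": 0,"wz": 0,"hand": 110},{"tx": 51,"ty": 1,"tz": -18,"wx": 0,"wy": 0,"wz": 0,"hand": 110},{"tx": 51,"ty": 1,"tz": -18,"wx": 0,"wy": 0,"wz": 0,"hand": 255},{"tx": 51,"ty": 1,"tz": -18,"wx": 0,"wy": 0,"wz": 0,"hand": 255},{"tx": 51,"ty": 1,"tz": -18,"wx": 0,"wy": 0,"wz": 0,"hand": 255},{"tx": 51,"ty": 1,"tz": -18,"wx": 0,"wy": 0,"wz": 0,"hand": 255},{"tx": 51,"ty": 1,"tz": -18,"wx": 0,"wy": 0,"wz": 0,"hand": 255}], "squeeze": 110}}

```text
clock: 9.5
ee_pos: [0.7197, 0.0398, 0.0813]
tool_rot: [-1.494, 1.492, -0.997]
force: [-0.1, -0.8, -1.1]
gripper_width: 0.019
gripper_force: 107.4
```

```bash
python3 - <<'E'
from h import *
s=robot.get_state();print(s['ee_pos']*1000,s['force'],s['gripper_width'],s['gripper_force'])
pt,Rt=sp_tool([.702,-.065,.020],rs(-90),68); delta(pt,Rt)
h=hsv(snap('top','top3'));V,S=h[...,2],h[...,1]
roi=np.zeros(V.shape,bool);roi[140:175,290:380]=1
print([ (r[0],r[1],r[2],r[3]) for r in rects('top',h,roi&(V<50)&(S<80),.088,40)])
# blade colour
H=h[...,0];roi[:,:343]=0
print([ (r[0],r[1],r[2],r[3]) for r in rects('top',h,roi&(abs(V-99)<18)&(S<12),.023,20)])
E
```

```text
[719.72  39.77  81.34] [-0.1  -0.76 -1.12] 0.019033381556705847 107.42998838424683
 t [-0.4 -0.8 -0.3] w [ 0.1 -0.6 -0. ] rows 0.1
[(array([321.37, 156.15]), array([693.4 ,  54.34]), (48.15464782714844, 110.81159973144531), 9.880367279052734)]
[(array([349.28, 171.62]), array([659.88, -34.54]), (41.287845611572266, 16.115087509155273), 44.17289733886719), (array([368.67, 152.17]), array([ 720.17, -102.29]), (90.69042205810547, 50.178733825683594), 31.223556518554688)]
```

```bash
python3 - <<'E'
from h import *
s=robot.get_state(); q=s['joint_positions']
P0=s['ee_pos']+[0,0,.09]
p1,R1=flip_pose(S2,0,68,xb=-100,zb=60)
for f in np.linspace(0,1,7):
    Rt=rs(-90+f*(S2[1]+90))@M(68); p=P0*(1-f)+p1*f
    q,e=ik(p,Rt,q,PRM); print(f,p*1000,q,round(e,3))
pe,_=flip_pose(S2,0,68,xb=-100); q,e=ik(pe,Rt,q,PRM);print(pe,q,e)
delta(P0,rs(-90)@M(68)); delta(p1,R1)
Rm=rs(-47)@M(68); delta(P0*.45+p1*.55,Rm,'mid')
E
```

```text
0.0 [719.86  39.76 171.39] [ 0.09  0.43  2.24  3.27  0.72 -0.07] 0.0
0.16666666666666666 [662.02  33.26 162.99] [-0.1   0.4   2.35  2.7   0.83  0.18] 0.0
0.3333333333333333 [604.19  26.76 154.59] [-0.32  0.41  2.4   2.19  0.97  0.3 ] 0.0
0.5 [546.35  20.26 146.19] [-0.5   0.43  2.38  1.75  1.1   0.35] 0.0
0.6666666666666666 [488.52  13.76 137.79] [-0.62  0.47  2.32  1.4   1.22  0.37] 0.0
0.8333333333333333 [430.68   7.26 129.39] [-0.69  0.51  2.26  1.11  1.33  0.35] 0.0
1.0 [372.85   0.76 120.99] [-0.71  0.55  2.21  0.87  1.42  0.31] 0.0
[0.37 0.   0.07] [-0.71  0.64  2.24  0.89  1.35  0.22] 6.938893903907228e-16
 t [ 0.  0. 90.] w [ 0.1 -0.6 -0. ] rows 1.8
 t [-347.   -39.    39.6] w [ 0.5 -0.4 84.7] rows 9.9
mid t [-190.9  -21.5   62.3] w [ 0.3 -0.5 43. ] rows 5.0
```

>>> {"api": "jog_arm", "payload": {"steps": [{"tx": 0,"ty": 0,"tz": 30,"wx": 0,"wy": 0,"wz": 0,"hand": 255},{"tx": 0,"ty": 0,"tz": 60,"wx": 0,"wy": 0,"wz": 0,"hand": 255},{"tx": 0,"ty": 0,"tz": 90,"wx": 0,"wy": 0,"wz": 0,"hand": 255},{"tx": 0,"ty": 0,"tz": 90,"wx": 0,"wy": 0,"wz": 0,"hand": 255}]}}

```text
clock: 9.95
ee_pos: [0.7217, 0.0398, 0.1775]
tool_rot: [-1.487, 1.485, -1.003]
force: [0.4, -0.7, -0.6]
gripper_width: 0.019
gripper_force: 108.7
```

>>> {"api": "jog_arm", "payload": {"steps": [{"tx": -95,"ty": -10,"tz": 0,"wx": 0,"wy": 0,"wz": 21,"hand": 255},{"tx": -95,"ty": -10,"tz": 0,"wx": 0,"wy": 0,"wz": 21,"hand": 255},{"tx": -95,"ty": -10,"tz": 0,"wx": 0,"wy": 0,"wz": 21,"hand": 255},{"tx": -191,"ty": -21,"tz": -10,"wx": 0,"wy": 0,"wz": 43,"hand": 255},{"tx": -191,"ty": -21,"tz": -10,"wx": 0,"wy": 0,"wz": 43,"hand": 255},{"tx": -191,"ty": -21,"tz": -10,"wx": 0,"wy": 0,"wz": 43,"hand": 255},{"tx": -347,"ty": -39,"tz": -50,"wx": 0,"wy": 0,"wz": 85,"hand": 255},{"tx": -347,"ty": -39,"tz": -50,"wx": 0,"wy": 0,"wz": 85,"hand": 255},{"tx": -347,"ty": -39,"tz": -50,"wx": 0,"wy": 0,"wz": 85,"hand": 255},{"tx": -347,"ty": -39,"tz": -50,"wx": 0,"wy": 0,"wz": 85,"hand": 255}]}}

```text
clock: 10.95
ee_pos: [0.3702, 0.0004, 0.1208]
tool_rot: [-1.932, 0.404, -0.273]
force: [1.3, 1.5, -1.4]
gripper_width: 0.0191
gripper_force: 108.5
```

>>> {"api": "jog_arm", "payload": {"steps": [{"tx": 0,"ty": 0,"tz": 0,"wx": 0,"wy": 0,"wz": 0,"hand": 255},{"tx": 0,"ty": 0,"tz": 0,"wx": 0,"wy": 0,"wz": 0,"hand": 255}]}}

```text
clock: 11.15
ee_pos: [0.3737, 0.0003, 0.1212]
tool_rot: [-1.932, 0.41, -0.28]
force: [-0.1, 0.3, -1.6]
gripper_width: 0.0188
gripper_force: 108.6
```

```bash
python3 - <<'E'
from h import *
p1,R1=flip_pose(S2,0,68,xb=-100,zb=60); delta(p1,R1)
print(robot.get_state()['joint_positions'])
a=snap('side','side4')[170:290,230:400]; b=snap('top','top4')[165:285,290:410]
cv2.imwrite('pics/c5.png',cv2.resize(cv2.convertScaleAbs(np.hstack([a,b]),alpha=1.8),None,fx=2.7,fy=2.7,interpolation=cv2.INTER_CUBIC))
E
```

```text
t [-0.8  0.4 -0.2] w [ 0.6  0.1 18.8] rows 2.2
[-0.85  0.52  2.38  1.07  1.28  0.22]
```

View pics/c5.png

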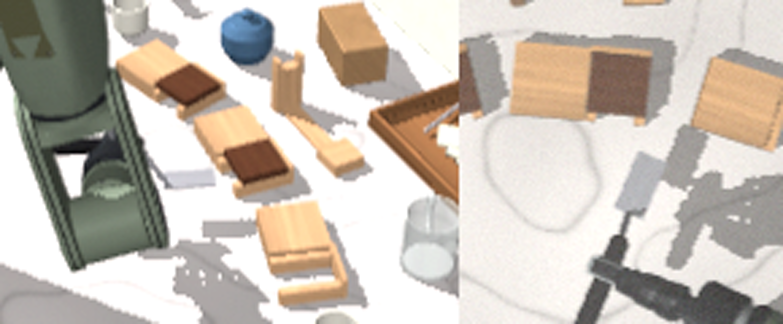

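The spatula is held level, with the blade at (640,182) in the top crop. 19° of yaw remains. I'll finish the turn and measure the blade in hand.

>>> {"api": "jog_arm", "payload": {"steps": [{"tx": 0,"ty": 0,"tz": 0,"wx": 0.6,"wy": 0,"wz": 18.8,"hand": 255},{"tx": 0,"ty": 0,"tz": 0,"wx": 0.6,"wy": 0,"wz": 18.8,"hand": 255},{"tx": 0,"ty": 0,"tz": 0,"wx": 0.6,"wy": 0,"wz": 18.8,"hand": 255},{"tx": 0,"ty": 0,"tz": 0,"wx": 0.6,"wy": 0,"wz": 18.8,"hand": 255},{"tx": 0,"ty": 0,"tz": 0,"wx": 0.6,"wy": 0,"wz": 18.8,"hand": 255}]}}

```text
clock: 11.75
ee_pos: [0.3721, 0.0021, 0.1219]
tool_rot: [-1.952, 0.087, -0.062]
force: [-1.0, 0.1, -0.7]
gripper_width: 0.0192
gripper_force: 108.5
```

```bash
python3 - <<'E'
from h import *
p1,R1=flip_pose(S2,0,68,xb=-100,zb=60); delta(p1,R1)
im=snap('top','top5'); h=hsv(im); s2=snap('side','side5')
exp=st(S2,[-100,-36,63]); u=proj('top',exp); print('expected',exp*1000,u)
H,S,V=h[...,0],h[...,1],h[...,2]; x,y=int(u[0]),int(u[1])
print(V[y,x-12:x+13],S[y,x-12:x+13]);print(V[y-16:y+17,x])
a=s2[170:290,240:360]; b=im[y-60:y+60,x-60:x+60]
cv2.imwrite('pics/c6.png',cv2.resize(cv2.convertScaleAbs(np.hstack([a,b]),alpha=1.8),None,fx=3.3,fy=3.3,interpolation=cv2.INTER_CUBIC))
E
```

```text
t [ 0.8 -1.3 -0.9] w [-0.   0.1 -0.1] rows 0.0
expected [474.8  -26.11  63.  ] [347.21 228.45]
[138 137 135 132 127 119 111 107 106 105 105 106 106 106 106 105 108 119
 133 141 139 125 105  94  92] [11 11 11 12 10  6  2  5  7  5  5  5  5  5  5  5  2  2  8  9  9 10 10 11
 11]
[136 136 137 138 137 129 115 107 106 105 105 106 106 106 106 106 106 106
 106 107 107 107 107 107 107 107 107  97  84  89 105 111 110]
```

View pics/c6.png

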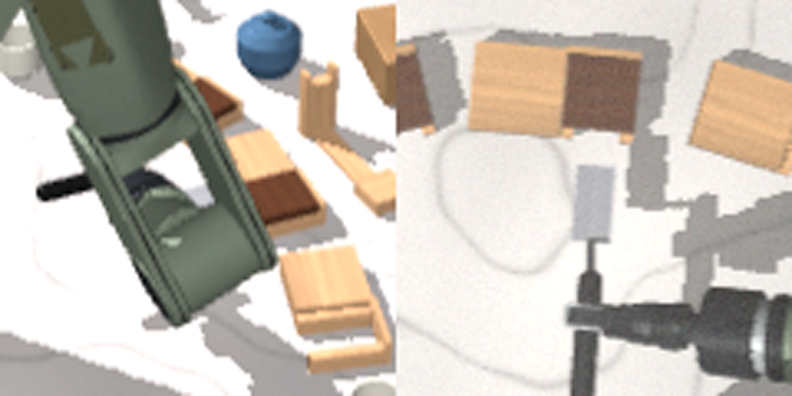

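```bash
python3 - <<'E'
from h import *
im=cv2.imread('pics/top5.png');h=hsv(im);S,V=h[...,1],h[...,2]
roi=np.zeros(V.shape,bool);roi[214:241,336:357]=1
m=(roi&(V<121)&(V>98)&(S<9))
for r in rects('top',h,m,.063): print(*r)
ys,xs=np.where(m); 
l=[xs[ys==y].mean() for y in range(220,238)]; print(np.round(l,1))
p1,R1=flip_pose(S2,0,68,xb=-100,zb=60); d=robot.get_state()['ee_pos']; 
k=np.polyfit(range(220,238),l,1); A=onz('top',(np.polyval(k,220),220),.063);B=onz('top',(np.polyval(k,237),237),.063)
print('yaw',np.degrees(np.arctan2(A[1]-B[1],A[0]-B[0])), (A+B)*500)
q=robot.get_state()['joint_positions']
for xb,zb in((-100,60),(-100,12),(-6,12)):
    p,Rt=flip_pose(S2,0,68,xb=xb,zb=zb); delta(p,Rt,(xb,zb)); q,e=ik(p,Rt,q,PRM);print(q,e)
E
```

```text
[347.01 229.61] [470.06 -25.39] (37.31319046020508, 68.31932830810547) 89.28730010986328
[347.  346.5 346.5 346.5 346.5 346.5 346.  346.  346.  346.  346.  346.
 346.  346.  346.  346.  345.5 345.5]
yaw -4.21754866216557 [474.72 -22.78  63.  ]
(-100, 60) t [ 0.8 -0.9 -0.9] w [-0.   0.1 -0.1] rows 0.0
[-0.71  0.55  2.21  0.87  1.42  0.31] 4.929730235136986e-10
(-100, 12) t [  0.8  -0.9 -48.9] w [-0.   0.1 -0.1] rows 1.0
[-0.71  0.64  2.24  0.89  1.35  0.22] 6.938893903907228e-16
(-6, 12) t [ 94.4  -9.5 -48.9] w [-0.   0.1 -0.1] rows 2.1
[-0.6   0.69  2.05  0.96  1.4   0.35] 1.3832268663804825e-11
```

>>> {"api": "jog_arm", "payload": {"steps": [{"tx": 1,"ty": -4,"tz": -49,"wx": 0,"wy": 0,"wz": -0.8,"hand": 255},{"tx": 1,"ty": -4,"tz": -49,"wx": 0,"wy": 0,"wz": -0.8,"hand": 255},{"tx": 1,"ty": -4,"tz": -49,"wx": 0,"wy": 0,"wz": -0.8,"hand": 255},{"tx": 31,"ty": -6.8,"tz": -49,"wx": 0,"wy": 0,"wz": -0.8,"hand": 255},{"tx": 46,"ty": -8.2,"tz": -49,"wx": 0,"wy": 0,"wz": -0.8,"hand": 255},{"tx": 61,"ty": -9.6,"tz": -49,"wx": 0,"wy": 0,"wz": -0.8,"hand": 255},{"tx": 77,"ty": -11,"tz": -49,"wx": 0,"wy": 0,"wz": -0.8,"hand": 255},{"tx": 92,"ty": -12.5,"tz": -49,"wx": 0,"wy": 0,"wz": -0.8,"hand": 255},{"tx": 92,"ty": -12.5,"tz": -49,"wx": 0,"wy": 0,"wz": -0.8,"hand": 255}]}}

```text
clock: 12.75
ee_pos: [0.466, -0.0112, 0.0756]
tool_rot: [-1.953, 0.095, -0.076]
force: [2.6, 3.1, -1.2]
gripper_width: 0.0188
gripper_force: 108.8
```

```bash
python3 - <<'E'
from h import *
s=robot.get_state();print(s['force'],s['moment'],s['joint_positions'])
p,Rt=flip_pose(S2,0,68,xb=-8); delta(p,Rt)
a=snap('side','side6')[170:290,240:360]; b=snap('top','top6')[165:285,290:410]
cv2.imwrite('pics/c7.png',cv2.resize(cv2.convertScaleAbs(np.hstack([a,b]),alpha=1.8),None,fx=3.3,fy=3.3,interpolation=cv2.INTER_CUBIC))
h=hsv(cv2.imread('pics/top6.png'));H,S,V=h[...,0],h[...,1],h[...,2]
roi=np.zeros(H.shape,bool);roi[150:225,330:370]=1
for r in rects('top',h,roi&(H<20)&(S>60)&(V<75),.035,200):print(*r)
E
```

```text
[ 2.59  3.13 -1.22] [-0.13 -0.24  0.06] [-0.63  0.71  2.02  0.95  1.41  0.35]
 t [-1.6  3.5 -2.6] w [0.  0.5 0.6] rows 0.1
[349.99 196.8 ] [575.92 -37.35] (65.17362976074219, 66.56401824951172) 83.11534881591797
```

View pics/c7.png

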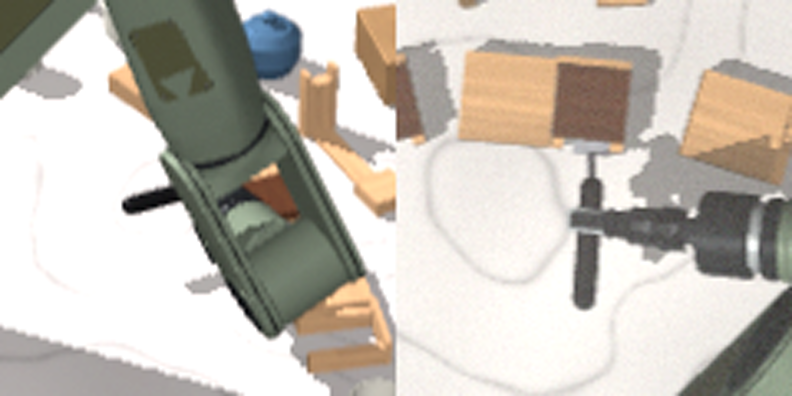

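The blade's near end shows at (590,146) under coaster2, centred between the slats, and the coaster hasn't moved. Next I'll work out the flip rows as a rotation about the step edge.

```bash
cat >> h.py <<'E'
def flip_rows(S,seq,P,piv=(0,24),th0=0,o=(0,0)):
    # P: TCP at th=0 with no lift; rows relative to the row (th0,o)
    pv=st(S,(0,)+piv); A=rs(S[1]); ax=A[:,0]
    f=lambda th,dy,dz: pv+R.from_rotvec(-np.radians(th)*ax).apply(P-pv)+A@np.array([0,dy,dz])/1000
    b=f(th0,*o)
    for th,dy,dz in seq:
        t=(f(th,dy,dz)-b)*1000; w=-(th-th0)*ax
        print((th,dy,dz),'t',t.round(1),'w',w.round(1))
E
python3 - <<'E'
from h import *
s=robot.get_state(); P=s['ee_pos']+[0,.0015,-.002]; print(P)
flip_rows(S2,[(0,0,6),(8,0,7),(16,0,7),(24,0,7),(32,0,7),(40,0,7),(46,0,8),(50,0,8)],P)
flip_rows(S2,[(56,0,9),(62,0,10),(68,0,11),(74,0,12),(80,0,12),(85,1,12),(90,3,12)],P,th0=50,o=(0,8))
E
```

```text
[ 0.46 -0.01  0.07]
(0, 0, 6) t [0. 0. 6.] w [ 0. -0. -0.]
(8, 0, 7) t [0.6 7.  9.4] w [-8.   0.7  0. ]
(16, 0, 7) t [ 1.3 14.2 10.7] w [-15.9   1.5   0. ]
(24, 0, 7) t [ 2.  21.6 11.1] w [-23.9   2.2   0. ]
(32, 0, 7) t [ 2.7 28.9 10.4] w [-31.9   3.    0. ]
(40, 0, 7) t [ 3.3 36.1  8.7] w [-39.8   3.7   0. ]
(46, 0, 8) t [ 3.8 41.3  7.8] w [-45.8   4.2   0. ]
(50, 0, 8) t [ 4.1 44.6  6.2] w [-49.8   4.6   0. ]
(56, 0, 9) t [ 0.4  4.8 -1.8] w [-6.   0.6  0. ]
(62, 0, 10) t [ 0.9  9.2 -4.1] w [-11.9   1.1   0. ]
(68, 0, 11) t [ 1.2 13.3 -6.8] w [-17.9   1.7   0. ]
(74, 0, 12) t [  1.6  17.  -10. ] w [-23.9   2.2   0. ]
(80, 0, 12) t [  1.9  20.2 -14.5] w [-29.9   2.8   0. ]
(85, 1, 12) t [  2.2  23.5 -18.5] w [-34.9   3.2   0. ]
(90, 3, 12) t [  2.5  27.5 -22.7] w [-39.8   3.7   0. ]
```

>>> {"api": "jog_arm", "payload": {"steps": [{"tx": 0,"ty": 1.5,"tz": 6,"wx": 0,"wy": 0,"wz": 0,"hand": 255},{"tx": 0.3,"ty": 5,"tz": 8,"wx": -4,"wy": 0.4,"wz": 0,"hand": 255},{"tx": 0.6,"ty": 8.5,"tz": 9.4,"wx": -8,"wy": 0.7,"wz": 0,"hand": 255},{"tx": 1,"ty": 12,"tz": 10,"wx": -12,"wy": 1.1,"wz": 0,"hand": 255},{"tx": 1.3,"ty": 15.7,"tz": 10.7,"wx": -15.9,"wy": 1.5,"wz": 0,"hand": 255},{"tx": 2,"ty": 23,"tz": 11.1,"wx": -23.9,"wy": 2.2,"wz": 0,"hand": 255},{"tx": 2.7,"ty": 30.4,"tz": 10.4,"wx": -31.9,"wy": 3,"wz": 0,"hand": 255},{"tx": 3.3,"ty": 37.6,"tz": 8.7,"wx": -39.8,"wy": 3.7,"wz": 0,"hand": 255},{"tx": 4.1,"ty": 46,"tz": 6.2,"wx": -49.8,"wy": 4.6,"wz": 0,"hand": 255},{"tx": 4.1,"ty": 46,"tz": 6.2,"wx": -49.8,"wy": 4.6,"wz": 0,"hand": 255}]}}

```text
clock: 13.85
ee_pos: [0.4683, 0.0367, 0.0807]
tool_rot: [-2.828, 0.128, -0.041]
force: [-0.0, -0.6, -2.3]
gripper_width: 0.019
gripper_force: 109.1
```

```bash
python3 - <<'E'
from h import *
s=robot.get_state();print(s['force'],s['moment'],s['joint_positions'])
delta([.4681,.0365,.0792],rs(S2[1],50)@M(68))
a=snap('side','side7')[170:290,240:360]; b=snap('top','top7')[165:285,290:410]
cv2.imwrite('pics/c8.png',cv2.resize(cv2.convertScaleAbs(np.hstack([a,b]),alpha=1.8),None,fx=3.3,fy=3.3,interpolation=cv2.INTER_CUBIC))
E
```

```text
[-0.05 -0.61 -2.26] [-0.31  0.12 -0.06] [-0.16  0.32  2.05  0.43  0.82  1.2 ]
 t [-0.2 -0.2 -1.5] w [0.3 0.8 0. ] rows 0.1
```

View pics/c8.png

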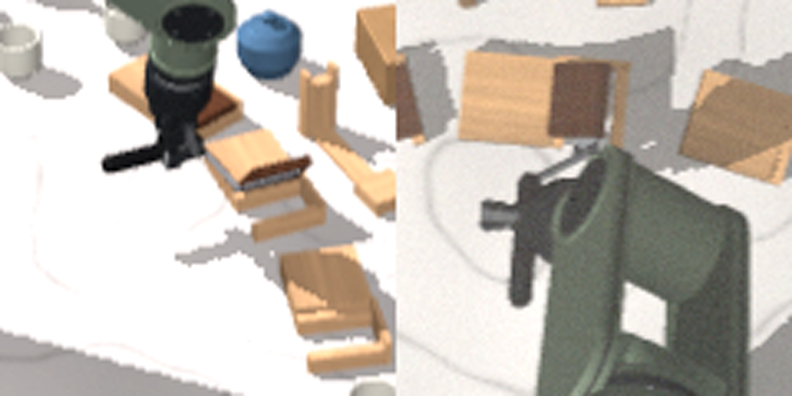

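Coaster2 is tilted about 50° on the blade against the step (side crop (275,172)). I'll continue past vertical.

>>> {"api": "jog_arm", "payload": {"steps": [{"tx": 0.4,"ty": 4.8,"tz": -1.8,"wx": -6,"wy": 0.6,"wz": 0,"hand": 255},{"tx": 0.9,"ty": 9.2,"tz": -4.1,"wx": -11.9,"wy": 1.1,"wz": 0,"hand": 255},{"tx": 1.2,"ty": 13.3,"tz": -6.8,"wx": -17.9,"wy": 1.7,"wz": 0,"hand": 255},{"tx": 1.6,"ty": 17,"tz": -10,"wx": -23.9,"wy": 2.2,"wz": 0,"hand": 255},{"tx": 1.9,"ty": 20.2,"tz": -14.5,"wx": -29.9,"wy": 2.8,"wz": 0,"hand": 255},{"tx": 2.2,"ty": 23.5,"tz": -18.5,"wx": -34.9,"wy": 3.2,"wz": 0,"hand": 255},{"tx": 2.5,"ty": 27.5,"tz": -22.7,"wx": -39.8,"wy": 3.7,"wz": 0,"hand": 255},{"tx": 2.5,"ty": 27.5,"tz": -22.7,"wx": -39.8,"wy": 3.7,"wz": 0,"hand": 255}]}}

```text
clock: 14.75
ee_pos: [0.4709, 0.0622, 0.0546]
tool_rot: [2.754, -0.123, -0.013]
force: [-0.0, -0.8, -0.9]
gripper_width: 0.0194
gripper_force: 109.1
```

```bash
python3 - <<'E'
from h import *
s=robot.get_state();print(s['force'],s['moment'],s['joint_positions'])
P=np.array([.4641,-.0095,.0738])
flip_rows(S2,[(95,8,12),(100,13,12),(103,18,12),(103,22,13)],P,th0=90,o=(3,12))
a=snap('side','side8')[170:290,240:360]; b=snap('top','top8')[165:285,290:410]
cv2.imwrite('pics/c9.png',cv2.resize(cv2.convertScaleAbs(np.hstack([a,b]),alpha=1.8),None,fx=3.3,fy=3.3,interpolation=cv2.INTER_CUBIC))
E
```

```text
[-0.   -0.82 -0.94] [ 0.28  0.08 -0.05] [ 0.34  0.44  1.97 -0.44  0.94  2.3 ]
(95, 8, 12) t [ 0.6  6.6 -4.4] w [-5.   0.5  0. ]
(100, 13, 12) t [ 1.2 12.7 -9. ] w [-10.    0.9   0. ]
(103, 18, 12) t [  1.7  18.2 -11.7] w [-12.9   1.2   0. ]
(103, 22, 13) t [  2.1  22.2 -10.7] w [-12.9   1.2   0. ]
```

View pics/c9.png

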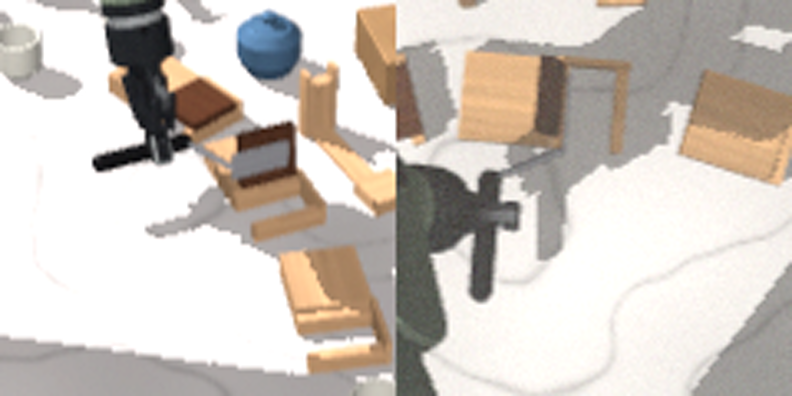

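Coaster2 stands upright on its edge on the high level, at (545,95) in the top crop, with the blade behind it. I'll push it over.

>>> {"api": "jog_arm", "payload": {"steps": [{"tx": 0.6,"ty": 6.6,"tz": -3.4,"wx": -5,"wy": 0.5,"wz": 0,"hand": 255},{"tx": 1.2,"ty": 12.7,"tz": -6,"wx": -10,"wy": 0.9,"wz": 0,"hand": 255},{"tx": 1.7,"ty": 18.2,"tz": -8,"wx": -12,"wy": 1.2,"wz": 0,"hand": 255},{"tx": 2.1,"ty": 22,"tz": -8,"wx": -12,"wy": 1.2,"wz": 0,"hand": 255},{"tx": 2.1,"ty": 22,"tz": -8,"wx": -12,"wy": 1.2,"wz": 0,"hand": 255},{"tx": 2.1,"ty": 22,"tz": -8,"wx": -12,"wy": 1.2,"wz": 0,"hand": 255},{"tx": 2.1,"ty": 22,"tz": -8,"wx": -12,"wy": 1.2,"wz": 0,"hand": 255}]}}

```text
clock: 15.55
ee_pos: [0.4738, 0.0828, 0.0486]
tool_rot: [2.545, -0.116, -0.022]
force: [1.0, 0.8, -1.1]
gripper_width: 0.0188
gripper_force: 109.1
```

```bash
cat >> h.py <<'E'
def coasters(im,z=.041):
    h=hsv(im);H,S,V=h[...,0],h[...,1],h[...,2]
    roi=np.zeros(H.shape,bool);roi[165:225,225:372]=1
    for r in rects('top',h,roi&(H<20)&(S>60)&(V<78),z,100):
        S_=S1 if r[1][1]>100 else S2
        v=rs(S_[1]).T@(np.r_[r[1],0]/1000-S_[0])*1000
        print('coaster',r[1],'size',np.round(r[2],1),'ang',round(r[3],1),'stand',v)
E
python3 - <<'E'
from h import *
s=robot.get_state();print(s['force'],s['moment'],s['joint_positions'])
snap('side','side9');coasters(snap('top','top9'))
E
```

```text
[ 0.95  0.78 -1.09] [ 0.44  0.05 -0.04] [ 0.47  0.54  1.91 -0.57  1.1   2.5 ]
coaster [574.19 168.23] size [70.5 67. ] ang 13.9 stand [ -0.72 -36.95   0.  ]
coaster [583.42  48.39] size [56.1 73.1] ang 83.7 stand [ 1.27 48.21  0.  ]
```

```bash
python3 - <<'E'
from h import *
s=robot.get_state(); q=s['joint_positions']; p0=s['ee_pos']; R0=R.from_rotvec(s['tool_rot'])
ax=rs(S2[1])[:,0]; pA=p0-ax*.1+[0,-.005,.05]
q,e=ik(pA,R0.as_matrix(),q,PRM); print((pA-p0)*1000,q,e)
pm,Rm=flip_pose(S1,50,68,xb=-105,zb=35); p1,R1=flip_pose(S1,0,68,xb=-105,zb=35,yb=-39)
for P_,R_ in((pm,Rm),(p1,R1)):
    w=(R.from_matrix(R_)*R0.inv()).as_rotvec()
    for f in(.33,.67,1):
        p=pA*(1-f)+P_*f; q,e=ik(p,(R.from_rotvec(w*f)*R0).as_matrix(),q,PRM); print(f,q,round(e,4))
    print('from pA: t',(P_-pA)*1000,'w',np.degrees(w)); pA=P_;R0=R.from_matrix(R_)
E
```

```text
[-99.57   4.24  50.  ] [ 0.6   0.36  2.07 -0.49  1.16  2.56] 0.0038176495603897565
0.33 [ 0.52  0.26  2.1  -0.3   0.97  2.26] 0.0
0.67 [0.4  0.21 2.15 0.03 0.81 1.81] 0.0
1 [0.25 0.22 2.2  0.46 0.77 1.23] 0.0
from pA: t [-21.48 105.92 -13.5 ] w [52.06  4.77 18.3 ]
0.33 [-0.01  0.3   2.22  0.74  0.95  0.77] 0.0
0.67 [-0.21  0.44  2.22  0.86  1.17  0.47] 0.0
1 [-0.34  0.61  2.19  0.9   1.39  0.29] 0.0
from pA: t [ 15.93 -62.04  11.06] w [48.43 12.43  0.  ]
```

>>> {"api": "jog_arm", "payload": {"steps": [{"tx": -20,"ty": -6,"tz": 10,"wx": 0,"wy": 0,"wz": 0,"hand": 255},{"tx": -60,"ty": 0,"tz": 30,"wx": 4,"wy": 0,"wz": 0,"hand": 255},{"tx": -100,"ty": 4,"tz": 50,"wx": 10,"wy": 0,"wz": 0,"hand": 255},{"tx": -100,"ty": 4,"tz": 50,"wx": 12,"wy": 0,"wz": 0,"hand": 255},{"tx": -121,"ty": 110,"tz": 36,"wx": 52,"wy": 5,"wz": 18,"hand": 255},{"tx": -121,"ty": 110,"tz": 36,"wx": 52,"wy": 5,"wz": 18,"hand": 255},{"tx": -121,"ty": 110,"tz": 36,"wx": 52,"wy": 5,"wz": 18,"hand": 255},{"tx": -121,"ty": 110,"tz": 36,"wx": 52,"wy": 5,"wz": 18,"hand": 255},{"tx": -121,"ty": 110,"tz": 36,"wx": 52,"wy": 5,"wz": 18,"hand": 255},{"tx": -121,"ty": 110,"tz": 36,"wx": 52,"wy": 5,"wz": 18,"hand": 255}]}}

```text
clock: 16.65
ee_pos: [0.3522, 0.1936, 0.0844]
tool_rot: [-2.815, -0.35, 0.063]
force: [-0.3, -0.1, -2.3]
gripper_width: 0.0191
gripper_force: 109.1
```

```bash
python3 - <<'E'
from h import *
s=robot.get_state();print(s['joint_positions'],s['ee_pos'])
p1,R1=flip_pose(S1,0,68,xb=-105,zb=35,yb=-39); delta(p1,R1)
coasters(snap('top','top10'))
E
```

```text
[0.23 0.23 2.19 0.44 0.79 1.23] [0.35 0.19 0.08]
 t [ 16.5 -62.3  11.6] w [48.9 12.1  0. ] rows 5.9
coaster [573.9  168.16] size [71.3 67. ] ang 13.9 stand [ -1.02 -36.95   0.  ]
coaster [583.8   38.87] size [67.3 67.8] ang 85.4 stand [ 2.53 38.77  0.  ]
```

>>> {"api": "jog_arm", "payload": {"steps": [{"tx": 16,"ty": -62,"tz": 16,"wx": 48.9,"wy": 12,"wz": 0,"hand": 255},{"tx": 16,"ty": -62,"tz": 16,"wx": 48.9,"wy": 12,"wz": 0,"hand": 255},{"tx": 16,"ty": -62,"tz": 16,"wx": 48.9,"wy": 12,"wz": 0,"hand": 255},{"tx": 16,"ty": -62,"tz": 16,"wx": 48.9,"wy": 12,"wz": 0,"hand": 255},{"tx": 16,"ty": -62,"tz": 16,"wx": 48.9,"wy": 12,"wz": 0,"hand": 255},{"tx": 16,"ty": -62,"tz": 16,"wx": 48.9,"wy": 12,"wz": 0,"hand": 255},{"tx": 16,"ty": -62,"tz": 16,"wx": 48.9,"wy": 12,"wz": 0,"hand": 255},{"tx": 16,"ty": -62,"tz": 16,"wx": 48.9,"wy": 12,"wz": 0,"hand": 255}]}}

```text
clock: 17.5
ee_pos: [0.3683, 0.1314, 0.099]
tool_rot: [-1.949, -0.242, 0.17]
force: [0.3, -0.4, -0.8]
gripper_width: 0.0188
gripper_force: 109.2
```

```bash
python3 - <<'E'
from h import *
s=robot.get_state();print(s['joint_positions'],s['ee_pos'])
p1,R1=flip_pose(S1,0,68,xb=-105,zb=35,yb=-39); delta(p1,R1)
im=snap('top','top11');h=hsv(im);S,V=h[...,1],h[...,2]
c=st(S1,[-105,-37,42]); u=proj('top',c);x,y=int(round(u[0])),int(round(u[1]));print('exp',c*1000,u)
print(V[y,x-12:x+13]);print(S[y,x-12:x+13])
roi=np.zeros(V.shape,bool);roi[y-14:y+15,x-13:x+14]=1
for r in rects('top',h,roi&(V<122)&(V>92)&(S<9),.042):
    v=rs(S1[1]).T@(np.r_[r[1],0]/1000-S1[0])*1000; print(*r,v)
E
```

```text
[-0.36  0.63  2.16  0.88  1.4   0.3 ] [0.37 0.13 0.1 ]
 t [ 0.4 -0.2 -3. ] w [ 0.4 -0.2  0. ] rows 0.1
exp [473.2  142.25  42.  ] [293.73 229.44]
[142 141 141 140 140 137 126 112 105 105 105 106 107 107 106 106 105 107
 113 116 107  94  89  90  89]
[11 11 11  9  9  9  6  5  5  5  2  5  5  7  7  7  5  2  2  7 10  8  9 11
 11]
[296.11 231.19] [467.42 133.7 ] (72.76363372802734, 40.551822662353516) 14.043569564819336 [-112.72  -43.84    0.  ]
```

>>> {"api": "jog_arm", "payload": {"steps": [{"tx": 0,"ty": 1,"tz": -27,"wx": 0,"wy": 0,"wz": 0,"hand": 255},{"tx": 0,"ty": 1,"tz": -27,"wx": 0,"wy": 0,"wz": 0,"hand": 255},{"tx": 19.4,"ty": 6,"tz": -27,"wx": 0,"wy": 0,"wz": 0,"hand": 255},{"tx": 38.7,"ty": 11,"tz": -27,"wx": 0,"wy": 0,"wz": 0,"hand": 255},{"tx": 53.3,"ty": 14.7,"tz": -27,"wx": 0,"wy": 0,"wz": 0,"hand": 255},{"tx": 67.8,"ty": 18.4,"tz": -27,"wx": 0,"wy": 0,"wz": 0,"hand": 255},{"tx": 82.3,"ty": 22.1,"tz": -27,"wx": 0,"wy": 0,"wz": 0,"hand": 255},{"tx": 94,"ty": 25.1,"tz": -27,"wx": 0,"wy": 0,"wz": 0,"hand": 255},{"tx": 94,"ty": 25.1,"tz": -27,"wx": 0,"wy": 0,"wz": 0,"hand": 255},{"tx": 94,"ty": 25.1,"tz": -27,"wx": 0,"wy": 0,"wz": 0,"hand": 255}]}}

```text
clock: 18.55
ee_pos: [0.4617, 0.1572, 0.0736]
tool_rot: [-1.948, -0.246, 0.167]
force: [-0.5, 0.8, -0.8]
gripper_width: 0.019
gripper_force: 109.3
```

```bash
python3 - <<'E'
from h import *
s=robot.get_state();print(s['joint_positions'],s['ee_pos']*1000,s['force'],s['moment'])
p1,R1=flip_pose(S1,0,68,xb=-8,zb=12,yb=-38); delta(p1,R1)
coasters(snap('top','top12'),.035)
P=s['ee_pos']+[0,0,-.001]
flip_rows(S1,[(0,0,6),(4,0,7),(8,0,7),(12,0,7),(16,0,7),(24,0,7),(32,0,7),(40,0,7),(46,0,8),(50,0,8)],P)
flip_rows(S1,[(56,0,9),(62,0,10),(68,0,11),(74,0,12),(80,0,12),(85,1,12),(90,3,12)],P,th0=50,o=(0,8))
flip_rows(S1,[(95,8,13),(100,13,15),(102,18,16),(102,22,16)],P,th0=90,o=(3,12))
E
```

```text
[-0.26  0.73  1.97  0.96  1.42  0.39] [461.74 157.15  73.64] [-0.45  0.75 -0.78] [-0.63 -0.13 -0.  ]
 t [ 0.6 -0.8 -0.6] w [ 0.3 -0.  -0.1] rows 0.0
coaster [574.65 169.3 ] size [70.1 67.4] ang 15.1 stand [ -0.01 -36.03   0.  ]
coaster [584.22  38.96] size [67.6 68.4] ang 85.4 stand [ 2.94 38.9   0.  ]
(0, 0, 6) t [0. 0. 6.] w [0. 0. 0.]
(4, 0, 7) t [-0.9  3.3  8.3] w [-3.9 -1.  -0. ]
(8, 0, 7) t [-1.7  6.7  9.3] w [-7.7 -2.  -0. ]
(12, 0, 7) t [-2.6 10.2 10. ] w [-11.6  -3.   -0. ]
(16, 0, 7) t [-3.5 13.7 10.5] w [-15.5  -4.   -0. ]
(24, 0, 7) t [-5.3 20.8 10.8] w [-23.2  -6.   -0. ]
(32, 0, 7) t [-7.2 27.9 10.1] w [-31.  -8.  -0.]
(40, 0, 7) t [-8.9 34.7  8.3] w [-38.7  -9.9  -0. ]
(46, 0, 8) t [-10.2  39.7   7.3] w [-44.6 -11.4  -0. ]
(50, 0, 8) t [-11.   42.9   5.7] w [-48.4 -12.4  -0. ]
(56, 0, 9) t [-1.2  4.6 -1.8] w [-5.8 -1.5 -0. ]
(62, 0, 10) t [-2.3  8.8 -4.1] w [-11.6  -3.   -0. ]
(68, 0, 11) t [-3.3 12.7 -6.9] w [-17.4  -4.5  -0. ]
(74, 0, 12) t [ -4.2  16.2 -10. ] w [-23.2  -6.   -0. ]
(80, 0, 12) t [ -4.9  19.3 -14.5] w [-29.1  -7.5  -0. ]
(85, 1, 12) t [ -5.8  22.4 -18.5] w [-33.9  -8.7  -0. ]
(90, 3, 12) t [ -6.7  26.2 -22.7] w [-38.7  -9.9  -0. ]
(95, 8, 13) t [-1.6  6.3 -3.3] w [-4.8 -1.2 -0. ]
(100, 13, 15) t [-3.2 12.3 -5.7] w [-9.7 -2.5 -0. ]
(102, 18, 16) t [-4.5 17.5 -6.5] w [-11.6  -3.   -0. ]
(102, 22, 16) t [-5.5 21.3 -6.5] w [-11.6  -3.   -0. ]
```

>>> {"api": "jog_arm", "payload": {"steps": [{"tx": 0,"ty": 0,"tz": 6,"wx": 0,"wy": 0,"wz": 0,"hand": 255},{"tx": -0.9,"ty": 3.3,"tz": 8.3,"wx": -3.9,"wy": -1,"wz": 0,"hand": 255},{"tx": -1.7,"ty": 6.7,"tz": 9.3,"wx": -7.7,"wy": -2,"wz": 0,"hand": 255},{"tx": -2.6,"ty": 10.2,"tz": 10,"wx": -11.6,"wy": -3,"wz": 0,"hand": 255},{"tx": -3.5,"ty": 13.7,"tz": 10.5,"wx": -15.5,"wy": -4,"wz": 0,"hand": 255},{"tx": -5.3,"ty": 20.8,"tz": 10.8,"wx": -23.2,"wy": -6,"wz": 0,"hand": 255},{"tx": -7.2,"ty": 27.9,"tz": 10.1,"wx": -31,"wy": -8,"wz": 0,"hand": 255},{"tx": -8.9,"ty": 34.7,"tz": 8.3,"wx": -38.7,"wy": -9.9,"wz": 0,"hand": 255},{"tx": -11,"ty": 42.9,"tz": 5.7,"wx": -48.4,"wy": -12.4,"wz": 0,"hand": 255},{"tx": -11,"ty": 42.9,"tz": 5.7,"wx": -48.4,"wy": -12.4,"wz": 0,"hand": 255}]}}

```text
clock: 19.6
ee_pos: [0.4495, 0.2021, 0.0802]
tool_rot: [-2.812, -0.359, 0.055]
force: [-0.5, 0.1, -2.5]
gripper_width: 0.0194
gripper_force: 109.1
```

>>> {"api": "jog_arm", "payload": {"steps": [{"tx": -1.2,"ty": 4.6,"tz": -1.8,"wx": -5.8,"wy": -1.5,"wz": 0,"hand": 255},{"tx": -2.3,"ty": 8.8,"tz": -4.1,"wx": -11.6,"wy": -3,"wz": 0,"hand": 255},{"tx": -3.3,"ty": 12.7,"tz": -6.9,"wx": -17.4,"wy": -4.5,"wz": 0,"hand": 255},{"tx": -4.2,"ty": 16.2,"tz": -10,"wx": -23.2,"wy": -6,"wz": 0,"hand": 255},{"tx": -4.9,"ty": 19.3,"tz": -14.5,"wx": -29.1,"wy": -7.5,"wz": 0,"hand": 255},{"tx": -5.8,"ty": 22.4,"tz": -18.5,"wx": -33.9,"wy": -8.7,"wz": 0,"hand": 255},{"tx": -6.7,"ty": 26.2,"tz": -22.7,"wx": -38.7,"wy": -9.9,"wz": 0,"hand": 255},{"tx": -6.7,"ty": 26.2,"tz": -22.7,"wx": -38.7,"wy": -9.9,"wz": 0,"hand": 255}]}}

```text
clock: 20.4
ee_pos: [0.4431, 0.2269, 0.0547]
tool_rot: [2.734, 0.346, 0.063]
force: [-0.7, 0.3, -2.1]
gripper_width: 0.019
gripper_force: 109.1
```

>>> {"api": "jog_arm", "payload": {"steps": [{"tx": -1.6,"ty": 6.3,"tz": -3.3,"wx": -4.8,"wy": -1.2,"wz": 0,"hand": 255},{"tx": -3.2,"ty": 12.3,"tz": -5.7,"wx": -9.7,"wy": -2.5,"wz": 0,"hand": 255},{"tx": -4.5,"ty": 17.5,"tz": -6.5,"wx": -11.6,"wy": -3,"wz": 0,"hand": 255},{"tx": -5.5,"ty": 21.3,"tz": -6.5,"wx": -11.6,"wy": -3,"wz": 0,"hand": 255},{"tx": -5.5,"ty": 21.3,"tz": -6.5,"wx": -11.6,"wy": -3,"wz": 0,"hand": 255},{"tx": -5.5,"ty": 21.3,"tz": -6.5,"wx": -11.6,"wy": -3,"wz": 0,"hand": 255},{"tx": -5.5,"ty": 21.3,"tz": -6.5,"wx": -11.6,"wy": -3,"wz": 0,"hand": 255}]}}

```text
clock: 21.1
ee_pos: [0.4395, 0.2464, 0.0499]
tool_rot: [2.53, 0.315, 0.098]
force: [0.3, 1.0, -1.9]
gripper_width: 0.0189
gripper_force: 109.1
```

```bash
python3 - <<'E'
from h import *
s=robot.get_state();print(s['joint_positions'],s['ee_pos']*1000,s['force'],s['moment'])
snap('side','side13');coasters(snap('top','top13'))
E
```

```text
[ 0.79  0.56  1.85 -0.56  1.14  2.46] [439.47 246.4   49.91] [ 0.32  0.98 -1.89] [0.43 0.18 0.02]
coaster [555.29 251.74] size [67.7 50.7] ang 12.1 stand [ 1.74 48.63  0.  ]
coaster [584.    40.08] size [72.8 68.4] ang 83.2 stand [ 2.61 39.99  0.  ]
```

```bash
python3 - <<'E'
from h import *
s=robot.get_state(); q=s['joint_positions']; p0=s['ee_pos']; R0=R.from_rotvec(s['tool_rot'])
pA=p0+np.array([-97,-28,50])/1000
def seg(p0,R0,p1,R1,q,n=4):
    w=(R.from_matrix(R1)*R0.inv()).as_rotvec()
    for f in np.linspace(0,1,n+1)[1:]:
        q,e=ik(p0*(1-f)+p1*f,(R.from_rotvec(w*f)*R0).as_matrix(),q,PRM); print(q,round(e,4))
    print('t',(p1-p0)*1000,'w',np.degrees(w)); return p1,R.from_matrix(R1),q
p,Rr=pA,R0
p,Rr,q=seg(p,Rr,np.array([.38,.12,.15]),rs(10,50)@M(68),q)
p,Rr,q=seg(p,Rr,np.array([.40,.06,.16]),rs(0,0)@M(68),q)
p,Rr,q=seg(p,Rr,np.array([.55,.045,.18]),rs(-45,0)@M(68),q)
p,Rr,q=seg(p,Rr,np.array([.7197,.0398,.172]),rs(-90,0)@M(68),q)
E
```

```text
[ 0.76  0.26  2.06 -0.37  1.03  2.33] 0.0
[ 0.55  0.17  2.09 -0.17  0.92  2.01] 0.0
[0.3  0.13 2.1  0.11 0.89 1.61] 0.0
[0.06 0.14 2.09 0.38 0.98 1.23] 0.0
t [ 37.57 -98.63  50.25] w [50.93 10.99 -3.89]
[-0.14  0.19  2.12  0.6   1.07  0.94] 0.0
[-0.31  0.27  2.13  0.75  1.19  0.72] 0.0
[-0.44  0.37  2.15  0.86  1.33  0.55] 0.0
[-0.53  0.49  2.16  0.93  1.47  0.42] 0.0
t [ 20. -60.  10.] w [49.87  4.36 -9.36]
[-0.55  0.46  2.2   1.08  1.39  0.46] 0.0
[-0.55  0.43  2.24  1.26  1.3   0.48] 0.0
[-0.52  0.4   2.29  1.46  1.2   0.49] 0.0
[-0.45  0.37  2.33  1.7   1.08  0.47] 0.0
t [150. -15.  20.] w [  0.  -0. -45.]
[-0.34  0.36  2.36  2.02  0.96  0.41] 0.0
[-0.19  0.36  2.36  2.39  0.86  0.3 ] 0.0
[-0.04  0.39  2.32  2.82  0.77  0.14] 0.0
[ 0.09  0.43  2.24  3.27  0.71 -0.07] 0.0
t [169.7  -5.2  -8. ] w [  0.   0. -45.]
```

>>> {"api": "jog_arm", "payload": {"steps": [{"tx": -18,"ty": -10,"tz": 10,"wx": 0,"wy": 0,"wz": 0,"hand": 255},{"tx": -58,"ty": -18,"tz": 30,"wx": 4,"wy": 0,"wz": 0,"hand": 255},{"tx": -97,"ty": -28,"tz": 50,"wx": 10,"wy": 2,"wz": 0,"hand": 255},{"tx": -97,"ty": -28,"tz": 50,"wx": 12,"wy": 2,"wz": 0,"hand": 255}]}}

```text
clock: 21.6
ee_pos: [0.339, 0.2166, 0.1016]
tool_rot: [2.743, 0.335, 0.091]
force: [1.2, 0.4, -0.9]
gripper_width: 0.0189
gripper_force: 109.2
```

```bash
python3 - <<'E'
from h import *
s=robot.get_state();print(s['joint_positions'],s['ee_pos']*1000)
delta([.38,.12,.15],rs(10,50)@M(68))
coasters(snap('top','top14'))
E
```

```text
[ 0.8   0.29  2.06 -0.39  1.02  2.37] [338.96 216.64 101.65]
 t [ 41.  -96.6  48.4] w [38.8  9.3 -3.6] rows 4.7
coaster [557.35 240.97] size [67.5 71.6] ang 13.6 stand [ 1.06 37.7   0.  ]
coaster [581.91  38.32] size [67.9 71.8] ang 84.5 stand [ 0.69 38.05  0.  ]
```

Both coasters lie about 38 mm past the step. Returning the spatula.

>>> {"api": "jog_arm", "payload": {"steps": [{"tx": 41,"ty": -96,"tz": 48,"wx": 38.8,"wy": 9,"wz": -3.6,"hand": 255},{"tx": 41,"ty": -96,"tz": 48,"wx": 38.8,"wy": 9,"wz": -3.6,"hand": 255},{"tx": 41,"ty": -96,"tz": 48,"wx": 38.8,"wy": 9,"wz": -3.6,"hand": 255},{"tx": 41,"ty": -96,"tz": 48,"wx": 38.8,"wy": 9,"wz": -3.6,"hand": 255},{"tx": 41,"ty": -96,"tz": 48,"wx": 38.8,"wy": 9,"wz": -3.6,"hand": 255},{"tx": 41,"ty": -96,"tz": 48,"wx": 38.8,"wy": 9,"wz": -3.6,"hand": 255}]}}

```text
clock: 22.25
ee_pos: [0.385, 0.1207, 0.1472]
tool_rot: [-2.819, -0.238, 0.029]
force: [-0.6, -0.4, -1.1]
gripper_width: 0.0188
gripper_force: 109.2
```

>>> {"api": "jog_arm", "payload": {"steps": [{"tx": 20,"ty": -60,"tz": 20,"wx": 50,"wy": 4.4,"wz": -9.4,"hand": 255},{"tx": 20,"ty": -60,"tz": 20,"wx": 50,"wy": 4.4,"wz": -9.4,"hand": 255},{"tx": 20,"ty": -60,"tz": 20,"wx": 50,"wy": 4.4,"wz": -9.4,"hand": 255},{"tx": 20,"ty": -60,"tz": 20,"wx": 50,"wy": 4.4,"wz": -9.4,"hand": 255},{"tx": 20,"ty": -60,"tz": 20,"wx": 50,"wy": 4.4,"wz": -9.4,"hand": 255},{"tx": 20,"ty": -60,"tz": 20,"wx": 50,"wy": 4.4,"wz": -9.4,"hand": 255},{"tx": 20,"ty": -60,"tz": 20,"wx": 50,"wy": 4.4,"wz": -9.4,"hand": 255},{"tx": 20,"ty": -60,"tz": 20,"wx": 50,"wy": 4.4,"wz": -9.4,"hand": 255}]}}

```text
clock: 23.05
ee_pos: [0.4036, 0.0623, 0.1661]
tool_rot: [-1.957, 0.007, -0.003]
force: [-0.3, -0.2, -1.0]
gripper_width: 0.0192
gripper_force: 109.2
```

```bash
python3 - <<'E'
from h import *
s=robot.get_state();print(s['joint_positions'],s['ee_pos']*1000)
delta([.55,.045,.19],rs(-45,0)@M(68)); delta([.7197,.0398,.175],rs(-90,0)@M(68))
E
```

```text
[-0.55  0.49  2.13  0.92  1.48  0.44] [403.6   62.32 166.05]
 t [146.4 -17.3  23.9] w [  0.1  -0.1 -44.7] rows 5.2
 t [316.1 -22.5   8.9] w [  0.   -0.2 -89.7] rows 10.4
```

>>> {"api": "jog_arm", "payload": {"steps": [{"tx": 146,"ty": -17,"tz": 24,"wx": 0,"wy": 0,"wz": -44.7,"hand": 255},{"tx": 146,"ty": -17,"tz": 24,"wx": 0,"wy": 0,"wz": -44.7,"hand": 255},{"tx": 146,"ty": -17,"tz": 24,"wx": 0,"wy": 0,"wz": -44.7,"hand": 255},{"tx": 146,"ty": -17,"tz": 24,"wx": 0,"wy": 0,"wz": -44.7,"hand": 255},{"tx": 146,"ty": -17,"tz": 24,"wx": 0,"wy": 0,"wz": -44.7,"hand": 255},{"tx": 146,"ty": -17,"tz": 24,"wx": 0,"wy": 0,"wz": -44.7,"hand": 255},{"tx": 316,"ty": -22,"tz": 9,"wx": 0,"wy": 0,"wz": -89.7,"hand": 255},{"tx": 316,"ty": -22,"tz": 9,"wx": 0,"wy": 0,"wz": -89.7,"hand": 255},{"tx": 316,"ty": -22,"tz": 9,"wx": 0,"wy": 0,"wz": -89.7,"hand": 255},{"tx": 316,"ty": -22,"tz": 9,"wx": 0,"wy": 0,"wz": -89.7,"hand": 255}]}}

```text
clock: 24.05
ee_pos: [0.7103, 0.0424, 0.1819]
tool_rot: [-1.646, 1.21, -0.835]
force: [1.4, -0.0, -0.6]
gripper_width: 0.0192
gripper_force: 109.2
```

>>> {"api": "jog_arm", "payload": {"steps": [{"tx": 0,"ty": 0,"tz": 0,"wx": 0,"wy": 0,"wz": 0,"hand": 255},{"tx": 0,"ty": 0,"tz": 0,"wx": 0,"wy": 0,"wz": 0,"hand": 255}]}}

```text
clock: 24.25
ee_pos: [0.7084, 0.0432, 0.1806]
tool_rot: [-1.651, 1.205, -0.83]
force: [-0.1, -0.7, -1.4]
gripper_width: 0.019
gripper_force: 109.2
```

```bash
python3 - <<'E'
from h import *
s=robot.get_state();print(s['joint_positions'],s['ee_pos']*1000)
delta([.7197,.0398,.175],rs(-90,0)@M(68))
E
```

```text
[-0.13  0.44  2.21  2.54  0.76  0.28] [708.36  43.16 180.57]
 t [11.3 -3.4 -5.6] w [  0.4   0.5 -17.4] rows 2.0
```

>>> {"api": "jog_arm", "payload": {"steps": [{"tx": 11.3,"ty": -3.4,"tz": -5.6,"wx": 0.4,"wy": 0.5,"wz": -17.4,"hand": 255},{"tx": 11.3,"ty": -3.4,"tz": -5.6,"wx": 0.4,"wy": 0.5,"wz": -17.4,"hand": 255},{"tx": 11.3,"ty": -3.4,"tz": -5.6,"wx": 0.4,"wy": 0.5,"wz": -17.4,"hand": 255},{"tx": 11.3,"ty": -3.4,"tz": -5.6,"wx": 0.4,"wy": 0.5,"wz": -17.4,"hand": 255},{"tx": 11.3,"ty": -3.4,"tz": -5.6,"wx": 0.4,"wy": 0.5,"wz": -17.4,"hand": 255},{"tx": 11.3,"ty": -3.4,"tz": -5.6,"wx": 0.4,"wy": 0.5,"wz": -17.4,"hand": 255},{"tx": 11.3,"ty": -3.4,"tz": -5.6,"wx": 0.4,"wy": 0.5,"wz": -17.4,"hand": 255},{"tx": 11.3,"ty": -3.4,"tz": -5.6,"wx": 0.4,"wy": 0.5,"wz": -17.4,"hand": 255}]}}

```text
clock: 25.05
ee_pos: [0.7198, 0.0361, 0.1734]
tool_rot: [-1.484, 1.492, -1.004]
force: [-0.5, 0.7, -1.4]
gripper_width: 0.0187
gripper_force: 109.2
```

```bash
python3 - <<'E'
from h import *
s=robot.get_state();print(s['joint_positions'],s['ee_pos']*1000)
delta([.7197,.0398,.0833],rs(-90,0)@M(68))
im=snap('top','top15');h=hsv(im);S,V=h[...,1],h[...,2]
u=proj('top',[.702,-.065,.117]);print(u);x,y=np.round(u).astype(int)
print(V[y-9:y+10,x],'\n',V[y,x-15:x+16])
E
```

```text
[ 0.06  0.45  2.21  3.24  0.7  -0.05] [719.84  36.14 173.45]
 t [ -0.1   3.7 -90.1] w [-0.  -0.1  0.3] rows 1.8
[359.82 152.93]
[133 127 109  84  73  72  73  73  73  74  74  73  73  75  81  90  95  95
  95] 
 [111  98  85  78  75  75  75  75  74  73  74  75  75  75  74  74  73  73
  74  74  74  74  74  73  77  87  94  93  89  88  89]
```

>>> {"api": "jog_arm", "payload": {"steps": [{"tx": 0,"ty": 0,"tz": -30,"wx": 0,"wy": 0,"wz": 0,"hand": 255},{"tx": 0,"ty": 0,"tz": -60,"wx": 0,"wy": 0,"wz": 0,"hand": 255},{"tx": 0,"ty": 0,"tz": -75,"wx": 0,"wy": 0,"wz": 0,"hand": 255},{"tx": 0,"ty": 0,"tz": -85,"wx": 0,"wy": 0,"wz": 0,"hand": 255},{"tx": 0,"ty": 0,"tz": -90,"wx": 0,"wy": 0,"wz": 0,"hand": 255},{"tx": 0,"ty": 0,"tz": -90,"wx": 0,"wy": 0,"wz": 0,"hand": 255}]}}

```text
clock: 25.7
ee_pos: [0.7201, 0.0369, 0.083]
tool_rot: [-1.484, 1.492, -1.004]
force: [0.2, -0.3, -1.0]
gripper_width: 0.019
gripper_force: 109.3
```

```bash
python3 - <<'E'
from h import *
s=robot.get_state();print(s['ee_pos']*1000,s['force'],s['moment'])
a=snap('side','side16')[140:260,270:400]; b=snap('top','top16')[120:240,260:390]
cv2.imwrite('pics/c10.png',cv2.resize(cv2.convertScaleAbs(np.hstack([a,b]),alpha=1.8),None,fx=3,fy=3,interpolation=cv2.INTER_CUBIC))
E
```

```text
[720.14  36.91  83.04] [ 0.18 -0.25 -1.  ] [0.01 0.63 0.07]
```

View pics/c10.png

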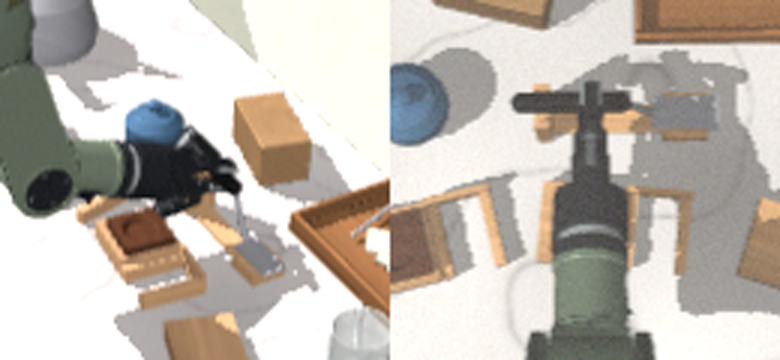

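The handle sits in the fork notch at (575,102) and the blade over the pad at (684,117), matching the start picture. I'll lower the last 1.5 mm, release and back off.

>>> {"api": "jog_arm", "payload": {"steps": [{"tx": 0,"ty": 0,"tz": -1.5,"wx": 0,"wy": 0,"wz": 0,"hand": 255},{"tx": 0,"ty": 0,"tz": -1.5,"wx": 0,"wy": 0,"wz": 0,"hand": 255},{"tx": 0,"ty": 0,"tz": -1.5,"wx": 0,"wy": 0,"wz": 0,"hand": 130},{"tx": 0,"ty": 0,"tz": -1.5,"wx": 0,"wy": 0,"wz": 0,"hand": 110},{"tx": 0,"ty": 0,"tz": -1.5,"wx": 0,"wy": 0,"wz": 0,"hand": 110},{"tx": 0,"ty": 0,"tz": -1.5,"wx": 0,"wy": 0,"wz": 0,"hand": 110},{"tx": 0,"ty": 0,"tz": -1.5,"wx": 0,"wy": 0,"wz": 0,"hand": 110},{"tx": 0,"ty": 0,"tz": -1.5,"wx": 0,"wy": 0,"wz": 0,"hand": 110}]}}

```text
clock: 26.6
ee_pos: [0.7199, 0.037, 0.0818]
tool_rot: [-1.484, 1.492, -1.004]
force: [0.6, -0.8, -0.2]
gripper_width: 0.0486
gripper_force: 0.0
```

>>> {"api": "jog_arm", "payload": {"steps": [{"tx": -20,"ty": 0,"tz": 8,"wx": 0,"wy": 0,"wz": 0,"hand": 110},{"tx": -50,"ty": 0,"tz": 20,"wx": 0,"wy": 0,"wz": 0,"hand": 110},{"tx": -90,"ty": 0,"tz": 36,"wx": 0,"wy": 0,"wz": 0,"hand": 110},{"tx": -120,"ty": 0,"tz": 80,"wx": 0,"wy": 0,"wz": 0,"hand": 110},{"tx": -120,"ty": 0,"tz": 120,"wx": 0,"wy": 0,"wz": 0,"hand": 110},{"tx": -120,"ty": 0,"tz": 120,"wx": 0,"wy": 0,"wz": 0,"hand": 110}]}}

```text
clock: 27.2
ee_pos: [0.6006, 0.0372, 0.2101]
tool_rot: [-1.473, 1.481, -1.011]
force: [0.9, -0.5, 0.5]
gripper_width: 0.0483
gripper_force: 0.0
```

```bash
cat >> h.py <<'E'
def bright(n,im,z,box):
    # white cup: fit circle through the rim's outer contour at height z
    h=hsv(im);S,V=h[...,1],h[...,2]
E
python3 - <<'E'
from h import *
s=robot.get_state();print(s['joint_positions'],s['ee_pos']*1000,s['gripper_width'])
im=snap('top','top17');h=hsv(im);S,V=h[...,1],h[...,2];H=h[...,0]
roi=np.zeros(V.shape,bool);roi[140:175,290:380]=1
for r in rects('top',h,roi&(V<50)&(S<80),.088,40): print('handle',*r)
snap('side','side17')
for x0,y0 in((218,197),(218,246),(460,221)):
    sl=(slice(y0-18,y0+19,2),slice(x0-18,x0+19,2)); print(S[sl][:,:]); print(H[y0,x0-18:x0+19:2],V[y0,x0-18:x0+19:2])
E
```

```text
[ 0.09  0.26  2.44  3.27  0.76 -0.06] [600.61  37.21 210.1 ] 0.0483159487568458
handle [321.35 155.01] [702.08  53.34] (111.53561401367188, 12.535091400146484) 89.45484924316406
[[10 10 10 11  9 10  9 10 10 10 12 10  8  8 10 11 10 10  8]
 [10  8 10 11  9 10  8  9 10 10 10 10 10 10  8 10  9  8 11]
 [11  8 11 11 11  9  8  9  8  8 10 10 10 10 10 10 11 12  9]
 [ 8  8 10 11 11  9  9 10 10  8 10 11  8 11 11  9  9  9  9]
 [10 10 10  9  9  8 10 10 15 11 10 12 13 11 12 12 14 11  9]
 [11 10 10  9 11 10 13 14 16 13 14 15 14  9  9 12  9  9 12]
 [11 12 11  8 12 14 16 17 15 14 17 16 15 12 12  9  9  9  9]
 [ 8 10  6  9 12 12 14 18 16 16 16 16 14 15 17  9  9  9  9]
 [ 9  6 12 11 16 14 17 17 16 14 14 16 15 20 17  9  9 11  9]
 [ 9  9  9 11 13 15 19 19 19 16 16 16 16 20 17 12  9 11  9]
 [ 9 12 12 10 14 15 14 17 16 16 16 19 18 18 14 10  9 12  8]
 [ 8 10 11 12 10 12 11 14 14 14 16 16 17 17 14 12 12 10  9]
 [11 10 10 10  8 11 13 14 14 16 16 18 15 13  9  9  8 10 10]
 [10  9 11 10  8 10 10 12 13 13 16 13 14  9  8 10  9 10  8]
 [10 10 10  9  8 10 10  8 11 12 12 10 12  9  9  9  9  9 11]
 [10 11 10 11  9  8  8
[... 2194 characters left out ...]
6 16 17 16 16 16 17 14 13 15  9 15 12 12]
 [12  9  9 13 13 13 16 16 16 16 19 19 15 13 14 12  9 15  9]
 [ 9  9 12 13 16 14 14 16 16 16 16 17 16 13 17  9  9 12 12]
 [12  9  6  9 14 12 18 17 14 16 17 17 13 15 12 12  9  9  6]
 [12  9  9 12  9 14 15 16 14 15 17 16 15 15 12  9  9  9  9]
 [13  7 10  9 12 12  9 10 10 15 15 12  9 12  9  9  6  9  6]
 [10 10 10 10  6  9 12 12 12  9  9  6  9  9  9 12 12  9  6]
 [10 13 10 10  6 12  9 12  9  6  9 12  9 12 12 12  9  9  9]
 [ 7 10 13  7  9 12  9  9 12  9 12 12 12  9  9  9  6  9  9]
 [10  7  7  9  9  9 12 12 12  9 12  6  9  9  9  9 12  9  9]]
[15 20 20 15 20 24 30 25 25 30 25 30 30 30 23 20 18 15 23] [85 85 85 78 62 79 93 92 93 93 93 91 72 59 70 85 86 86 85]
```

```bash
cat >> h.py <<'E'
def cups(im,guess,z=.058,dbg=False):
    V=cv2.cvtColor(im,cv2.COLOR_BGR2GRAY); out=[]
    for x0,y0 in guess:
        a=V[y0-22:y0+23,x0-22:x0+23]; a=cv2.resize(a,None,fx=6,fy=6,interpolation=cv2.INTER_CUBIC); a=cv2.normalize(cv2.GaussianBlur(a,(7,7),0),None,0,255,cv2.NORM_MINMAX)
        c=cv2.HoughCircles(a,cv2.HOUGH_GRADIENT,1,10,param1=90,param2=12,minRadius=52,maxRadius=66)
        if c is None: print('none',x0,y0); continue
        for cc in c[0][:3]:
            u=(cc[0]+.5)/6-.5+x0-22; v=(cc[1]+.5)/6-.5+y0-22
            print('cup px',np.round([u,v],1),'r',cc[2]/6,'->',onz('top',(u,v),z)*1000)
E
python3 - <<'E'
from h import *
im=cv2.imread('pics/top17.png'); im0=cv2.imread('pics/top0.png')
G=[(218,197),(227,251),(460,221)]
cups(im,G); print('start'); cups(im0,[(218,197),(218,246),(460,221)])
h=cv2.GaussianBlur(cv2.cvtColor(im,cv2.COLOR_BGR2HSV)[...,1],(5,5),0)
for (x,y) in G:
    m=np.zeros(h.shape,bool);m[y-22:y+23,x-22:x+23]=1
    for r in rects('top',h,m&(h>=13),.058,120): print('sat',r[0],r[1],r[2])
a=[cv2.resize(im[y-22:y+23,x-22:x+23],None,fx=5.5,fy=5.5,interpolation=cv2.INTER_CUBIC) for x,y in G]
cv2.imwrite('pics/c11.png',cv2.convertScaleAbs(np.hstack(a),alpha=1.8))
s=robot.get_state(); q=s['joint_positions']; p=s['ee_pos']; Rr=R.from_rotvec(s['tool_rot'])
for p1,R1 in((np.array([.53,.04,.24]),rs(-45)@M(68)),(np.array([.48,.1,.25]),rs(0)@M(60)),(np.array([.52,.2,.25]),rs(0)@M(0))):
    w=(R.from_matrix(R1)*Rr.inv()).as_rotvec()
    for f in(.5,1):
        q,e=ik(p*(1-f)+p1*f,(R.from_rotvec(w*f)*Rr).as_matrix(),q,PRM); print(q,round(e,4))
    print('t',(p1-p)*1000,'w',np.degrees(w)); p,Rr=p1,R.from_matrix(R1)
E
```

```text
cup px [217.8 196.8] r 9.233334 -> [577.36 379.97  58.  ]
cup px [216.2 197.3] r 9.616667 -> [575.82 385.21  58.  ]
cup px [217.8 195.2] r 10.533334 -> [582.63 380.04  58.  ]
cup px [226.2 249.7] r 9.416667 -> [411.81 351.7   58.  ]
cup px [224.8 250.8] r 9.8 -> [408.23 355.83  58.  ]
cup px [228.5 248.5] r 8.833333 -> [415.37 344.45  58.  ]
cup px [460.8 221.3] r 9.400001 -> [ 494.22 -380.57   58.  ]
cup px [461.  219.7] r 10.900001 -> [ 499.4  -381.26   58.  ]
cup px [457.2 221.5] r 8.783334 -> [ 493.79 -369.15   58.  ]
start
cup px [217.8 196.7] r 9.25 -> [577.88 379.97  58.  ]
cup px [215.8 196.5] r 9.25 -> [578.47 386.3   58.  ]
cup px [217.8 195. ] r 10.716667 -> [583.16 380.04  58.  ]
cup px [218.5 246.8] r 9.25 -> [420.77 375.79  58.  ]
cup px [217.3 245.5] r 10.900001 -> [424.93 379.49  58.  ]
cup px [220.3 247.3] r 10.900001 -> [419.18 370.03  58.  ]
cup px [460.3 221.3] r 9.25 -> [ 494.23 -379.01   58.  ]
cup px [462.2 222.2] r 9.616667 -> [ 491.59 -384.62   58.  ]
cup px [471.7 212.2] r 9.016666 -> [ 522.53 -415.22   58.  ]
sat [219.6  197.55] [575.26 374.67] (66.71617126464844, 60.0472297668457)
sat [227.42 250.37] [408.47 348.26] (64.4715576171875, 58.47956085205078)
sat [461.01 222.41] [ 492.21 -379.62] (71.64910125732422, 62.25080871582031)
[-0.25  0.19  2.44  2.27  0.81  0.41] 0.0
[-0.49  0.23  2.3   1.58  1.09  0.67] 0.0
t [-70.05   2.92  35.97] w [-0.09  0.11 45.26]
[-0.46  0.29  2.11  1.21  1.28  0.77] 0.0
[-0.35  0.35  1.92  0.95  1.48  0.8 ] 0.0
t [-50.  60.  10.] w [-7.58  3.14 44.93]
[-0.02  0.23  1.78  0.56  1.21  1.33] 0.0
[ 0.37  0.29  1.58 -0.    1.27  1.94] 0.0
t [ 40. 100.   0.] w [-60.   0.   0.]
```

View pics/c11.png

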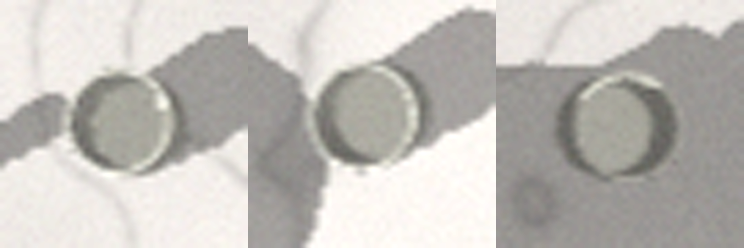

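All three cups stand upright. Hough gives rim centres at px (217.8,196.8), (226.2,249.7, which was knocked) and (460.8,221.3), and these agree with the picture. Unwinding the wrist to tool-down.

>>> {"api": "jog_arm", "payload": {"steps": [{"tx": -70,"ty": 3,"tz": 36,"wx": 0,"wy": 0,"wz": 45,"hand": 0},{"tx": -70,"ty": 3,"tz": 36,"wx": 0,"wy": 0,"wz": 45,"hand": 0},{"tx": -70,"ty": 3,"tz": 36,"wx": 0,"wy": 0,"wz": 45,"hand": 0},{"tx": -70,"ty": 3,"tz": 36,"wx": 0,"wy": 0,"wz": 45,"hand": 0},{"tx": -70,"ty": 3,"tz": 36,"wx": 0,"wy": 0,"wz": 45,"hand": 0},{"tx": -70,"ty": 3,"tz": 36,"wx": 0,"wy": 0,"wz": 45,"hand": 0},{"tx": -70,"ty": 3,"tz": 36,"wx": 0,"wy": 0,"wz": 45,"hand": 0},{"tx": -70,"ty": 3,"tz": 36,"wx": 0,"wy": 0,"wz": 45,"hand": 0}]}}

```text
clock: 28.1
ee_pos: [0.5291, 0.0393, 0.2355]
tool_rot: [-1.84, 0.767, -0.507]
force: [1.2, 0.4, 0.9]
gripper_width: 0.0854
gripper_force: 0.0
```

>>> {"api": "jog_arm", "payload": {"steps": [{"tx": -50,"ty": 60,"tz": 10,"wx": -7.6,"wy": 3,"wz": 45,"hand": 0},{"tx": -50,"ty": 60,"tz": 10,"wx": -7.6,"wy": 3,"wz": 45,"hand": 0},{"tx": -50,"ty": 60,"tz": 10,"wx": -7.6,"wy": 3,"wz": 45,"hand": 0},{"tx": -50,"ty": 60,"tz": 10,"wx": -7.6,"wy": 3,"wz": 45,"hand": 0},{"tx": -50,"ty": 60,"tz": 10,"wx": -7.6,"wy": 3,"wz": 45,"hand": 0},{"tx": -50,"ty": 60,"tz": 10,"wx": -7.6,"wy": 3,"wz": 45,"hand": 0},{"tx": -50,"ty": 60,"tz": 10,"wx": -7.6,"wy": 3,"wz": 45,"hand": 0},{"tx": -50,"ty": 60,"tz": 10,"wx": -7.6,"wy": 3,"wz": 45,"hand": 0}]}}

```text
clock: 28.9
ee_pos: [0.4794, 0.1002, 0.2462]
tool_rot: [-2.094, 0.005, -0.0]
force: [-0.0, -0.1, 0.2]
gripper_width: 0.0852
gripper_force: 0.0
```

```bash
python3 - <<'E'
from h import *
s=robot.get_state(); q=s['joint_positions'];print(q,s['ee_pos'])
for yaw in (0,-30,30): 
    Rt=rs(yaw)@M(0); p=np.array([.5775,.38,.16]); delta(p,Rt,yaw); print(ik(p,Rt,[.6,.4,1.6,0,1.1,1.6],PRM))
E
```

```text
[-0.37  0.36  1.92  0.94  1.49  0.8 ] [0.48 0.1  0.25]
0 t [ 98.1 279.8 -86.2] w [-60.    0.    0.2] rows 7.0
(array([0.58, 0.55, 1.39, 0.  , 1.21, 2.15]), np.float64(1.5577095901228554e-13))
-30 t [ 98.1 279.8 -86.2] w [-58.6  15.7 -26.9] rows 7.7
(array([0.55, 0.55, 1.39, 0.06, 1.2 , 2.56]), np.float64(0.055052511005615756))
30 t [ 98.1 279.8 -86.2] w [-58.6 -15.7  27.4] rows 7.8
(array([ 0.58,  0.55,  1.39, -0.  ,  1.21,  1.63]), np.float64(2.7755575615628914e-16))
```

>>> {"api": "jog_arm", "payload": {"steps": [{"tx": 98,"ty": 280,"tz": -80,"wx": -60,"wy": 0,"wz": 0,"hand": 0},{"tx": 98,"ty": 280,"tz": -80,"wx": -60,"wy": 0,"wz": 0,"hand": 0},{"tx": 98,"ty": 280,"tz": -80,"wx": -60,"wy": 0,"wz": 0,"hand": 0},{"tx": 98,"ty": 280,"tz": -80,"wx": -60,"wy": 0,"wz": 0,"hand": 0},{"tx": 98,"ty": 280,"tz": -80,"wx": -60,"wy": 0,"wz": 0,"hand": 0},{"tx": 98,"ty": 280,"tz": -80,"wx": -60,"wy": 0,"wz": 0,"hand": 0},{"tx": 98,"ty": 280,"tz": -80,"wx": -60,"wy": 0,"wz": 0,"hand": 0},{"tx": 98,"ty": 280,"tz": -80,"wx": -60,"wy": 0,"wz": 0,"hand": 0},{"tx": 98,"ty": 280,"tz": -80,"wx": -60,"wy": 0,"wz": 0,"hand": 0},{"tx": 98,"ty": 280,"tz": -80,"wx": -60,"wy": 0,"wz": 0,"hand": 0}]}}

```text
clock: 29.9
ee_pos: [0.5771, 0.3781, 0.167]
tool_rot: [3.14, -0.001, 0.002]
force: [-0.8, 0.3, -0.2]
gripper_width: 0.0856
gripper_force: 0.0
```

```bash
python3 - <<'E'
from h import *
s=robot.get_state(); print(s['joint_positions'],s['ee_pos'])
delta([.5775,.38,.018],rs(0)@M(0))
E
```

```text
[ 0.56  0.54  1.37 -0.    1.23  2.14] [0.58 0.38 0.17]
 t [   0.4    1.9 -149. ] w [0.1 0.1 0. ] rows 3.0
```

>>> {"api": "jog_arm", "payload": {"steps": [{"tx": 0,"ty": 1,"tz": -80,"wx": 0,"wy": 0,"wz": 0,"hand": 0},{"tx": 0,"ty": 1,"tz": -80,"wx": 0,"wy": 0,"wz": 0,"hand": 0},{"tx": 0,"ty": 1,"tz": -149,"wx": 0,"wy": 0,"wz": 0,"hand": 0},{"tx": 0,"ty": 1,"tz": -149,"wx": 0,"wy": 0,"wz": 0,"hand": 0},{"tx": 0,"ty": 1,"tz": -149,"wx": 0,"wy": 0,"wz": 0,"hand": 0},{"tx": 0,"ty": 1,"tz": -149,"wx": 0,"wy": 0,"wz": 0,"hand": 255},{"tx": 0,"ty": 1,"tz": -149,"wx": 0,"wy": 0,"wz": 0,"hand": 255},{"tx": 0,"ty": 1,"tz": -149,"wx": 0,"wy": 0,"wz": 0,"hand": 255},{"tx": 0,"ty": 1,"tz": -149,"wx": 0,"wy": 0,"wz": 0,"hand": 255}], "squeeze": 35}}

```text
clock: 30.8
ee_pos: [0.5795, 0.3811, 0.0216]
tool_rot: [-3.141, -0.001, -0.013]
force: [0.1, -2.3, 6.3]
gripper_width: 0.0604
gripper_force: 37.6
```

>>> {"api": "jog_arm", "payload": {"steps": [{"tx": 0,"ty": 0,"tz": 0,"wx": 0,"wy": 0,"wz": 0,"hand": 255},{"tx": 0,"ty": 0,"tz": 50,"wx": 0,"wy": 0,"wz": 0,"hand": 255},{"tx": 0,"ty": 0,"tz": 100,"wx": 0,"wy": 0,"wz": 0,"hand": 255},{"tx": 0,"ty": 0,"tz": 100,"wx": 0,"wy": 0,"wz": 0,"hand": 255},{"tx": 0,"ty": 0,"tz": 100,"wx": 0,"wy": 0,"wz": 0,"hand": 255}]}}

```text
clock: 31.3
ee_pos: [0.5784, 0.3815, 0.121]
tool_rot: [-3.141, -0.001, -0.011]
force: [-0.2, -0.6, -1.7]
gripper_width: 0.0603
gripper_force: 39.1
```

```bash
python3 - <<'E'
from h import *
s=robot.get_state(); print(s['joint_positions'],s['ee_pos'],s['gripper_width'],s['gripper_force'])
im=snap('top','top18');snap('side','side18');coasters(im)
for z in(.144,):
  c=proj('top',[s['ee_pos'][0],s['ee_pos'][1],z]); print(c)
E
```

```text
[ 0.57  0.58  1.43 -0.    1.13  2.14] [0.58 0.38 0.12] 0.060257440505612395 39.08949687931454
coaster [557.5  241.66] size [66.9 69.5] ang 14.1 stand [ 1.37 38.33  0.  ]
coaster [584.01  38.11] size [65.2 66.4] ang 85.1 stand [ 2.81 38.03  0.  ]
[209.55 194.07]
```

>>> {"api": "jog_arm", "payload": {"steps": [{"tx": -19,"ty": -140,"tz": 0,"wx": 0,"wy": 0,"wz": 0,"hand": 255},{"tx": -19,"ty": -140,"tz": 0,"wx": 0,"wy": 0,"wz": 0,"hand": 255},{"tx": -19,"ty": -140,"tz": 0,"wx": 0,"wy": 0,"wz": 0,"hand": 255},{"tx": -19,"ty": -140,"tz": 0,"wx": 0,"wy": 0,"wz": 0,"hand": 255},{"tx": -19,"ty": -140,"tz": 0,"wx": 0,"wy": 0,"wz": 0,"hand": 255},{"tx": -19,"ty": -140,"tz": -25,"wx": 0,"wy": 0,"wz": 0,"hand": 255},{"tx": -19,"ty": -140,"tz": -45,"wx": 0,"wy": 0,"wz": 0,"hand": 255},{"tx": -19,"ty": -140,"tz": -50,"wx": 0,"wy": 0,"wz": 0,"hand": 255},{"tx": -19,"ty": -140,"tz": -50,"wx": 0,"wy": 0,"wz": 0,"hand": 255},{"tx": -19,"ty": -140,"tz": -50,"wx": 0,"wy": 0,"wz": 0,"hand": 255}]}}

```text
clock: 32.4
ee_pos: [0.5595, 0.2419, 0.0691]
tool_rot: [3.141, 0.002, 0.008]
force: [0.1, 0.4, -0.7]
gripper_width: 0.0604
gripper_force: 39.3
```

```bash
python3 - <<'E'
from h import *
s=robot.get_state(); print(s['ee_pos']*1000,s['force'],s['moment'])
E
```

```text
[559.47 241.94  69.13] [ 0.15  0.43 -0.66] [-0.01 -0.01 -0.02]
```

>>> {"api": "jog_arm", "payload": {"steps": [{"tx": 0,"ty": 0,"tz": -3,"wx": 0,"wy": 0,"wz": 0,"hand": 255},{"tx": 0,"ty": 0,"tz": -6,"wx": 0,"wy": 0,"wz": 0,"hand": 255},{"tx": 0,"ty": 0,"tz": -9,"wx": 0,"wy": 0,"wz": 0,"hand": 255},{"tx": 0,"ty": 0,"tz": -11,"wx": 0,"wy": 0,"wz": 0,"hand": 255},{"tx": 0,"ty": 0,"tz": -12,"wx": 0,"wy": 0,"wz": 0,"hand": 255},{"tx": 0,"ty": 0,"tz": -12,"wx": 0,"wy": 0,"wz": 0,"hand": 255}]}}

```text
clock: 33.0
ee_pos: [0.5603, 0.2422, 0.0587]
tool_rot: [-3.14, -0.0, -0.012]
force: [-0.9, 2.4, 6.8]
gripper_width: 0.0605
gripper_force: 39.6
```

```bash
python3 - <<'E'
from h import *
s=robot.get_state(); print(s['ee_pos']*1000,s['force'],s['moment'])
coasters(snap('top','top19'))
E
```

```text
[560.32 242.19  58.69] [-0.94  2.38  6.77] [ 0.29  0.11 -0.04]
coaster [584.51  39.89] size [68.6 68. ] ang 84.7 stand [ 3.14 39.85  0.  ]
```

>>> {"api": "jog_arm", "payload": {"steps": [{"tx": -0.5,"ty": 1.5,"tz": 0,"wx": 0,"wy": 0,"wz": 0,"hand": 255},{"tx": -0.5,"ty": 1.5,"tz": -1,"wx": 0,"wy": 0,"wz": 0,"hand": 255},{"tx": -0.5,"ty": 1.5,"tz": -2,"wx": 0,"wy": 0,"wz": 0,"hand": 255},{"tx": -0.5,"ty": 1.5,"tz": -2,"wx": 0,"wy": 0,"wz": 0,"hand": 255}]}}

```text
clock: 33.45
ee_pos: [0.5604, 0.2439, 0.0572]
tool_rot: [-3.14, -0.0, -0.015]
force: [0.4, 2.7, 11.1]
gripper_width: 0.0604
gripper_force: 39.8
```

```bash
python3 - <<'E'
from h import *
s=robot.get_state(); print(s['ee_pos']*1000,s['force'],s['moment'])
E
```

```text
[560.44 243.85  57.18] [ 0.41  2.67 11.09] [ 0.24  0.05 -0.08]
```

>>> {"api": "jog_arm", "payload": {"steps": [{"tx": 0,"ty": 0.5,"tz": 1,"wx": 0,"wy": 0,"wz": 0,"hand": 255},{"tx": 0,"ty": 0.5,"tz": 1,"wx": 0,"wy": 0,"wz": 0,"hand": 40},{"tx": 0,"ty": 0.5,"tz": 1,"wx": 0,"wy": 0,"wz": 0,"hand": 20},{"tx": 0,"ty": 0.5,"tz": 1,"wx": 0,"wy": 0,"wz": 0,"hand": 0},{"tx": 0,"ty": 0.5,"tz": 1,"wx": 0,"wy": 0,"wz": 0,"hand": 0},{"tx": 0,"ty": 0.5,"tz": 1,"wx": 0,"wy": 0,"wz": 0,"hand": 0},{"tx": 0,"ty": 0.5,"tz": 40,"wx": 0,"wy": 0,"wz": 0,"hand": 0},{"tx": 0,"ty": 0.5,"tz": 85,"wx": 0,"wy": 0,"wz": 0,"hand": 0},{"tx": 0,"ty": 0.5,"tz": 120,"wx": 0,"wy": 0,"wz": 0,"hand": 0},{"tx": 0,"ty": 0.5,"tz": 120,"wx": 0,"wy": 0,"wz": 0,"hand": 0}]}}

```text
clock: 34.45
ee_pos: [0.5613, 0.2442, 0.1806]
tool_rot: [-3.138, -0.001, -0.023]
force: [-0.3, -0.0, 0.3]
gripper_width: 0.0853
gripper_force: 0.0
```

```bash
python3 - <<'E'
from h import *
s=robot.get_state(); print(s['ee_pos']*1000)
delta([.4135,.352,.167],rs(0)@M(0)); print(ik(np.array([.4135,.352,.02]),rs(0)@M(0),[.7,.4,1.6,0,1.1,1.6],PRM))
E
```

```text
[561.34 244.24 180.57]
 t [-147.8  107.8  -13.6] w [-0.2  0.8 -0. ] rows 3.7
(array([0.71, 0.48, 1.93, 0.  , 0.74, 2.28]), np.float64(1.8171354984095731e-12))
```

>>> {"api": "jog_arm", "payload": {"steps": [{"tx": -150,"ty": -30,"tz": 0,"wx": 0,"wy": 0,"wz": 0,"hand": 0},{"tx": -150,"ty": -30,"tz": 0,"wx": 0,"wy": 0,"wz": 0,"hand": 0},{"tx": -150,"ty": -30,"tz": 0,"wx": 0,"wy": 0,"wz": 0,"hand": 0},{"tx": -150,"ty": -30,"tz": 0,"wx": 0,"wy": 0,"wz": 0,"hand": 0},{"tx": -150,"ty": -30,"tz": 0,"wx": 0,"wy": 0,"wz": 0,"hand": 0}]}}

```text
clock: 34.95
ee_pos: [0.4074, 0.2127, 0.1745]
tool_rot: [3.14, 0.002, 0.006]
force: [0.5, -0.5, 1.1]
gripper_width: 0.0852
gripper_force: 0.0
```

```bash
python3 - <<'E'
from h import *
s=robot.get_state(); print(s['ee_pos']*1000)
im=snap('top','top20'); sd=snap('side','side20'); coasters(im)
u=proj('top',[.557,.2415,.092]).round().astype(int);print(u)
cups(im,[tuple(u)],.092); cups(im,[(227,251)])
v=proj('side',[.557,.2415,.06]).round().astype(int)
a=im[u[1]-30:u[1]+30,u[0]-30:u[0]+30];b=sd[v[1]-30:v[1]+30,v[0]-30:v[0]+30]
cv2.imwrite('pics/c12.png',cv2.resize(cv2.convertScaleAbs(np.hstack([a,b]),alpha=1.8),None,fx=6,fy=6,interpolation=cv2.INTER_CUBIC))
E
```

```text
[407.36 212.73 174.54]
coaster [581.92  38.2 ] size [67.7 72.5] ang 84.0 stand [ 0.72 37.92  0.  ]
[260 202]
cup px [258.  201.2] r 9.983334 -> [560.06 247.24  92.  ]
cup px [259.8 202.3] r 10.533334 -> [556.43 241.59  92.  ]
cup px [258.8 199.5] r 10.900001 -> [565.17 244.71  92.  ]
cup px [225.2 249.8] r 8.833333 -> [411.32 354.82  58.  ]
cup px [226.5 251. ] r 10.5 -> [407.68 350.61  58.  ]
```

>>> {"api": "jog_arm", "payload": {"steps": [{"tx": 5,"ty": 139,"tz": 0,"wx": 0,"wy": 0,"wz": 0,"hand": 0},{"tx": 5,"ty": 139,"tz": 0,"wx": 0,"wy": 0,"wz": 0,"hand": 0},{"tx": 5,"ty": 139,"tz": 0,"wx": 0,"wy": 0,"wz": 0,"hand": 0},{"tx": 5,"ty": 139,"tz": 0,"wx": 0,"wy": 0,"wz": 0,"hand": 0},{"tx": 5,"ty": 139,"tz": 0,"wx": 0,"wy": 0,"wz": 0,"hand": 0},{"tx": 5,"ty": 139,"tz": -60,"wx": 0,"wy": 0,"wz": 0,"hand": 0},{"tx": 5,"ty": 139,"tz": -60,"wx": 0,"wy": 0,"wz": 0,"hand": 0}]}}

```text
clock: 35.75
ee_pos: [0.4115, 0.3489, 0.1108]
tool_rot: [3.134, -0.001, -0.005]
force: [-0.1, -0.4, 0.5]
gripper_width: 0.0849
gripper_force: 0.0
```

```bash
python3 - <<'E'
from h import *
s=robot.get_state(); print(s['joint_positions'])
delta([.413,.352,.020],rs(0)@M(0))
E
```

```text
[ 0.68  0.37  1.81 -0.    0.96  2.26]
 t [  1.5   3.1 -90.8] w [ 0.4 -0.2  0. ] rows 1.8
```

>>> {"api": "jog_arm", "payload": {"steps": [{"tx": 1,"ty": 2,"tz": -50,"wx": 0.3,"wy": 0,"wz": 0,"hand": 0},{"tx": 1,"ty": 2,"tz": -91,"wx": 0.3,"wy": 0,"wz": 0,"hand": 0},{"tx": 1,"ty": 2,"tz": -91,"wx": 0.3,"wy": 0,"wz": 0,"hand": 0},{"tx": 1,"ty": 2,"tz": -91,"wx": 0.3,"wy": 0,"wz": 0,"hand": 0},{"tx": 1,"ty": 2,"tz": -91,"wx": 0.3,"wy": 0,"wz": 0,"hand": 255},{"tx": 1,"ty": 2,"tz": -91,"wx": 0.3,"wy": 0,"wz": 0,"hand": 255},{"tx": 1,"ty": 2,"tz": -91,"wx": 0.3,"wy": 0,"wz": 0,"hand": 255},{"tx": 1,"ty": 2,"tz": -91,"wx": 0.3,"wy": 0,"wz": 0,"hand": 255},{"tx": 1,"ty": 2,"tz": -91,"wx": 0.3,"wy": 0,"wz": 0,"hand": 255},{"tx": 1,"ty": 2,"tz": -91,"wx": 0.3,"wy": 0,"wz": 0,"hand": 255}]}}

```text
clock: 36.75
ee_pos: [0.416, 0.3551, 0.0267]
tool_rot: [-3.134, -0.001, -0.013]
force: [-1.2, -0.8, 6.8]
gripper_width: 0.0611
gripper_force: 36.6
```

>>> {"api": "jog_arm", "payload": {"steps": [{"tx": 0,"ty": 0,"tz": 50,"wx": 0,"wy": 0,"wz": 0,"hand": 255},{"tx": 0,"ty": 0,"tz": 100,"wx": 0,"wy": 0,"wz": 0,"hand": 255},{"tx": 0,"ty": 0,"tz": 130,"wx": 0,"wy": 0,"wz": 0,"hand": 255},{"tx": 0,"ty": 0,"tz": 130,"wx": 0,"wy": 0,"wz": 0,"hand": 255},{"tx": 0,"ty": 0,"tz": 130,"wx": 0,"wy": 0,"wz": 0,"hand": 255}]}}

```text
clock: 37.25
ee_pos: [0.4145, 0.3541, 0.1553]
tool_rot: [-3.136, -0.001, -0.01]
force: [-1.5, 0.0, -2.4]
gripper_width: 0.0611
gripper_force: 39.3
```

```bash
python3 - <<'E'
from h import *
s=robot.get_state(); print(s['gripper_width'],s['gripper_force'])
im=snap('top','top21');coasters(im)
delta([.584,.0395,.146],rs(0)@M(0)); print(ik(np.array([.584,.0385,.06]),rs(0)@M(0),s['joint_positions'],PRM))
E
```

```text
0.06107922280350841 39.28782641887665
 t [ 170.2 -314.1   -7.8] w [-0.2  0.2 -0. ] rows 7.1
(array([ 0.07,  0.48,  1.79, -0.  ,  0.87,  1.64]), np.float64(3.4190983377868633e-11))
```

>>> {"api": "jog_arm", "payload": {"steps": [{"tx": 172,"ty": -315,"tz": 5,"wx": 0,"wy": 0,"wz": 0,"hand": 255},{"tx": 172,"ty": -315,"tz": 5,"wx": 0,"wy": 0,"wz": 0,"hand": 255},{"tx": 172,"ty": -315,"tz": 5,"wx": 0,"wy": 0,"wz": 0,"hand": 255},{"tx": 172,"ty": -315,"tz": 5,"wx": 0,"wy": 0,"wz": 0,"hand": 255},{"tx": 172,"ty": -315,"tz": 5,"wx": 0,"wy": 0,"wz": 0,"hand": 255},{"tx": 172,"ty": -315,"tz": 5,"wx": 0,"wy": 0,"wz": 0,"hand": 255},{"tx": 172,"ty": -315,"tz": 5,"wx": 0,"wy": 0,"wz": 0,"hand": 255},{"tx": 172,"ty": -315,"tz": 5,"wx": 0,"wy": 0,"wz": 0,"hand": 255},{"tx": 172,"ty": -315,"tz": 5,"wx": 0,"wy": 0,"wz": 0,"hand": 255},{"tx": 172,"ty": -315,"tz": 5,"wx": 0,"wy": 0,"wz": 0,"hand": 255}]}}

```text
clock: 38.3
ee_pos: [0.5851, 0.0398, 0.1574]
tool_rot: [-3.137, -0.001, -0.001]
force: [0.1, 0.1, -2.7]
gripper_width: 0.0606
gripper_force: 39.4
```

```bash
python3 - <<'E'
from h import *
s=robot.get_state();print(s['joint_positions'])
delta([.587,.039,.076],rs(0)@M(0))
im=snap('top','top22');sd=snap('side','side22')
u=proj('top',[.557,.2415,.092]).round().astype(int)
cups(im,[tuple(u)],.092)
v=proj('side',[.557,.2415,.06]).round().astype(int)
a=im[u[1]-30:u[1]+30,u[0]-30:u[0]+30];b=sd[v[1]-30:v[1]+30,v[0]-30:v[0]+30]
cv2.imwrite('pics/c12.png',cv2.resize(cv2.convertScaleAbs(np.hstack([a,b]),alpha=1.8),None,fx=6,fy=6,interpolation=cv2.INTER_CUBIC))
# coaster1 mask around the cup (outer outline)
h=hsv(im);H,S,V=h[...,0],h[...,1],h[...,2]
roi=np.zeros(H.shape,bool);roi[180:225,240:280]=1
m=roi&(H<20)&(S>60)&(V<78); ys,xs=np.where(m); P=np.array([onz('top',(x,y),.041)[:2]*1000 for x,y in zip(xs,ys)],np.float32)
print(cv2.minAreaRect(P))
E
```

```text
[0.05 0.39 1.65 0.01 1.1  1.61]
 t [  1.9  -0.8 -81.4] w [-0.3  0.  -0. ] rows 1.6
cup px [257.7 201.3] r 10.166667 -> [559.56 248.26  92.  ]
cup px [259.3 200.7] r 10.349999 -> [561.57 243.15  92.  ]
cup px [256.  201.8] r 9.05 -> [558.07 253.36  92.  ]
((561.3487548828125, 244.26991271972656), (67.56145477294922, 69.99146270751953), 13.596221923828125)
```

>>> {"api": "jog_arm", "payload": {"steps": [{"tx": 1,"ty": -0.5,"tz": -40,"wx": 0,"wy": 0,"wz": 0,"hand": 255},{"tx": 1,"ty": -0.5,"tz": -70,"wx": 0,"wy": 0,"wz": 0,"hand": 255},{"tx": 1,"ty": -0.5,"tz": -82,"wx": 0,"wy": 0,"wz": 0,"hand": 255},{"tx": 1,"ty": -0.5,"tz": -86,"wx": 0,"wy": 0,"wz": 0,"hand": 255},{"tx": 1,"ty": -0.5,"tz": -90,"wx": 0,"wy": 0,"wz": 0,"hand": 255},{"tx": 1,"ty": -0.5,"tz": -93,"wx": 0,"wy": 0,"wz": 0,"hand": 255},{"tx": 1,"ty": -0.5,"tz": -96,"wx": 0,"wy": 0,"wz": 0,"hand": 255},{"tx": 1,"ty": -0.5,"tz": -97,"wx": 0,"wy": 0,"wz": 0,"hand": 255},{"tx": 1,"ty": -0.5,"tz": -97,"wx": 0,"wy": 0,"wz": 0,"hand": 255}]}}

```text
clock: 39.3
ee_pos: [0.5891, 0.0393, 0.0642]
tool_rot: [-3.136, 0.0, -0.014]
force: [-1.2, 2.3, 6.5]
gripper_width: 0.0606
gripper_force: 39.9
```

```bash
python3 - <<'E'
from h import *
s=robot.get_state(); print(s['ee_pos']*1000,s['force'],s['moment'])
E
```

```text
[589.05  39.29  64.17] [-1.21  2.34  6.53] [ 0.39  0.21 -0.03]
```

>>> {"api": "jog_arm", "payload": {"steps": [{"tx": -0.5,"ty": 1,"tz": -1,"wx": 0,"wy": 0,"wz": 0,"hand": 255},{"tx": -0.5,"ty": 1.5,"tz": -2,"wx": 0,"wy": 0,"wz": 0,"hand": 255},{"tx": -0.5,"ty": 1.5,"tz": -1,"wx": 0,"wy": 0,"wz": 0,"hand": 40},{"tx": -0.5,"ty": 1.5,"tz": 0,"wx": 0,"wy": 0,"wz": 0,"hand": 20},{"tx": -0.5,"ty": 1.5,"tz": 0,"wx": 0,"wy": 0,"wz": 0,"hand": 0},{"tx": -0.5,"ty": 1.5,"tz": 0,"wx": 0,"wy": 0,"wz": 0,"hand": 0},{"tx": -0.5,"ty": 1.5,"tz": 40,"wx": 0,"wy": 0,"wz": 0,"hand": 0},{"tx": -0.5,"ty": 1.5,"tz": 90,"wx": 0,"wy": 0,"wz": 0,"hand": 0},{"tx": -0.5,"ty": 1.5,"tz": 130,"wx": 0,"wy": 0,"wz": 0,"hand": 0},{"tx": -0.5,"ty": 1.5,"tz": 130,"wx": 0,"wy": 0,"wz": 0,"hand": 0}]}}

```text
clock: 40.3
ee_pos: [0.5904, 0.0401, 0.1981]
tool_rot: [-3.137, -0.001, -0.026]
force: [-0.3, 1.0, 0.6]
gripper_width: 0.0852
gripper_force: 0.0
```

>>> {"api": "jog_arm", "payload": {"steps": [{"tx": -220,"ty": 120,"tz": 30,"wx": 0,"wy": 0,"wz": 0,"hand": 0},{"tx": -220,"ty": 120,"tz": 30,"wx": 0,"wy": 0,"wz": 0,"hand": 0},{"tx": -220,"ty": 120,"tz": 30,"wx": 0,"wy": 0,"wz": 0,"hand": 0},{"tx": -220,"ty": 120,"tz": 30,"wx": 0,"wy": 0,"wz": 0,"hand": 0},{"tx": -220,"ty": 120,"tz": 30,"wx": 0,"wy": 0,"wz": 0,"hand": 0},{"tx": -220,"ty": 120,"tz": 30,"wx": 0,"wy": 0,"wz": 0,"hand": 0},{"tx": -220,"ty": 120,"tz": 30,"wx": 0,"wy": 0,"wz": 0,"hand": 0}]}}

```text
clock: 41.0
ee_pos: [0.3661, 0.1604, 0.2216]
tool_rot: [-3.138, -0.005, -0.007]
force: [0.7, -0.6, 0.8]
gripper_width: 0.0856
gripper_force: 0.0
```

```bash
python3 - <<'E'
from h import *
im=snap('top','top23');sd=snap('side','side23')
h=hsv(im);H,S,V=h[...,0],h[...,1],h[...,2]
tiles=[]
for nm,c in(('c1',[.5613,.2443]),('c2',[.585,.039])):
    u=proj('top',[*c,.06]).round().astype(int)
    roi=np.zeros(H.shape,bool);roi[u[1]-20:u[1]+24,u[0]-22:u[0]+23]=1
    m=roi&(H<20)&(S>60)&(V<78); n,l,st_,_=cv2.connectedComponentsWithStats(m.astype(np.uint8)); 
    ys,xs=np.where(m); P=np.array([onz('top',(x,y),.041)[:2]*1000 for x,y in zip(xs,ys)],np.float32)
    r=cv2.minAreaRect(P);print(nm,np.round(r[0],1),np.round(r[1],1),round(r[2],1))
    cups(im,[tuple(proj('top',[*c,.092]).round().astype(int))],.092)
    v=proj('side',[*c,.06]).round().astype(int)
    for q,w in((im,u),(sd,v)): tiles.append(cv2.resize(q[w[1]-22:w[1]+22,w[0]-22:w[0]+22],(396,296),interpolation=cv2.INTER_CUBIC))
cv2.imwrite('pics/c13.png',cv2.convertScaleAbs(np.vstack([np.hstack(tiles[:2]),np.hstack(tiles[2:])]),alpha=1.8))
E
```

```text
c1 [565.  223.8] [ 56.6 116.8] 64.7
cup px [257.5 201. ] r 10.533334 -> [560.59 248.77  92.  ]
cup px [258.8 202.2] r 9.8 -> [556.97 244.66  92.  ]
cup px [259.3 200.5] r 10.349999 -> [562.08 243.15  92.  ]
c2 [586.6  26.9] [96.5 69.4] 84.3
cup px [324.8 192.2] r 10.083333 -> [585.99  42.19  92.  ]
cup px [323.5 193.5] r 10.533334 -> [581.92  46.3   92.  ]
cup px [323.8 190. ] r 10.533334 -> [592.69  45.21  92.  ]
```

View pics/c13.png

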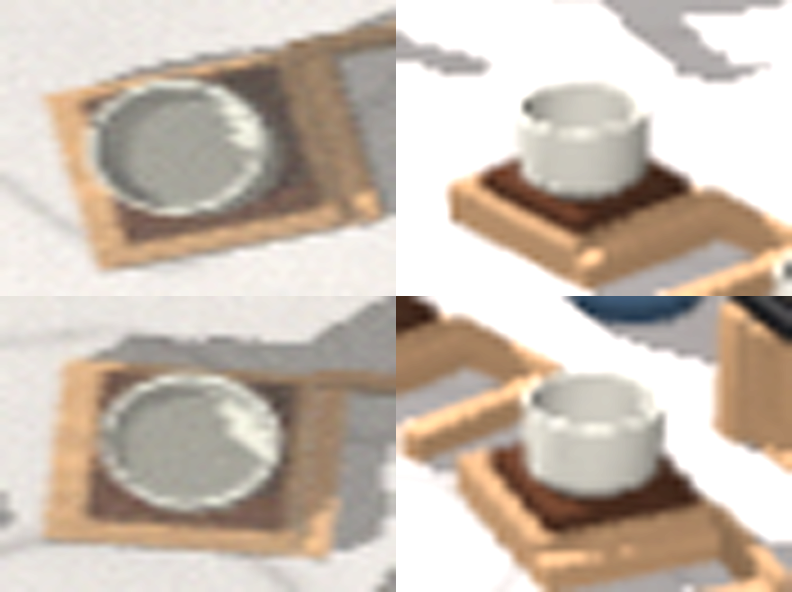

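The last picture shows both cups level and seated: rim centres at tile px (179,148) and (191,442). After correcting for parallax, each is about 2 mm from its coaster's centre. The gripper is clear, so I'm handing in.

```bash
python3 -c "
from workcell import robot
print(robot.finish_job())"
```

```text
the job is handed in; nothing more can be done
None
```

I handed the job in: both coasters present are turned dish side up on their high levels, the spatula is back in its rest, and a cup is seated in each coaster, about 2 mm off centre by the last pictures. The hand-in call returned no verdict.

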